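# Lay out the tissue blocks on the cold plate

## Task

Lay the tissue blocks out for cutting on the cold plate, each in its own blue frame: the green cassette between the steel mould stack and the round thermometer, the white cassette directly behind the green one, and the pink cassette directly behind the thermometer. Put the loose moulds on top of the steel mould stack. Set each piece upright, centred and with its long side parallel to that of its frame or of the stack below it, and leave the forceps and the beaker where they are.

Things in the scene. Friction and masses are not known exactly. Their poses are not given: they have to be found in the camera images.
- green_cassette_center (a point): Green embedding cassette: flat tablet, 40 mm long, 28 mm wide, 11 mm high; foot 6 mm high full size, with a cream wax block (25 x 24 mm, a brown-orange spot in it) on top. This point is its centre, 5.5 mm above its underside. Own x along its 40 mm length (the lower, sloping end at -x), y along its 28 mm width, z up. Loose, about 20 g
- pink_cassette_center (a point): Pink embedding cassette: flat tablet, 40 mm long, 28 mm wide, 11 mm high; foot 6 mm high full size, with a cream wax block (25 x 24 mm, a brown-orange spot in it) on top. This point is its centre, 5.5 mm above its underside. Own x along its 40 mm length (the lower, sloping end at -x), y along its 28 mm width, z up. Loose, about 20 g
- white_cassette_center (a point): White embedding cassette: flat tablet, 40 mm long, 28 mm wide, 11 mm high; foot 6 mm high full size, with a cream wax block (25 x 24 mm, a brown-orange spot in it) on top. This point is its centre, 5.5 mm above its underside. Own x along its 40 mm length (the lower, sloping end at -x), y along its 28 mm width, z up. Loose, about 20 g
- loose_moulds_center (a point): Loose moulds: two shallow plain pale-grey steel moulds stuck together upside down into one piece, 28 mm (x) x 38 mm (y) x 14 mm high, standing on the bench; the lower 7 mm is 24 x 36 mm. This point is its centre, 7 mm above its underside. z up. Loose, about 45 g
- mould_stack: Stack of three plain pale-grey steel moulds, frozen fast to the cold plate in one of the two outer frames of the front row, 30 mm (x) x 40 mm (y) x 22 mm high, flat top. Origin at the centre of its underside, on the plate's top; axes parallel to the plate's
- thermometer: Round dial thermometer, steel puck with a white face and red pointer, 37 mm across, 20 mm high, frozen fast to the cold plate in the other outer frame of the front row. Origin at the centre of its underside, on the plate's top; axes parallel to the plate's
- cold_plate: Cold plate, fixed: flat aluminium slab on a white housing, 140 mm (x) x 224 mm (y), its flat top 20 mm above the bench. Origin at the centre of its underside, level with the bench top. Its x points to its back (away from the robot, up to 20 degrees aslant), y to its left, z up. On top are printed six blue frames, each 52 mm (x) x 40 mm (y), in a front row at x = -29 mm and a back row at x = +29 mm, with columns at y = -68, 0 and +68 mm from the plate's origin
- forceps_center (a point): Bystander: loose steel forceps lying on the bench, 126 mm long (along y), 14 mm wide, 11 mm high; this point is the middle of it. To be left alone. To the left of it stands a fixed water bath, 230 mm high, from y = 0.195 m leftwards and x = 0.18 to 0.61 m: keep the hand above it or clear of it
- beaker_center (a point): Bystander: small loose clear beaker with a brown filling, 52 mm across, 65 mm high; this point is its centre, half-way up. To be left alone
Not all that is in view belongs to the job. What is shaped like the part that bears green_cassette_center but black, purple or turquoise is not meant.

How it is judged:
By the outcome, as a careful person would: the job done as asked, in the order asked, and still so for the second after the job is handed in, with the robot touching nothing.
It also fails if it takes over 99 s, if anything falls off the work surface, if the arm or the gripper's body presses on something with over 40 N, if the wrist force passes 120 N, or if a joint passes its speed limit or range.

## Robot

A 6-joint arm with a two-finger parallel gripper is mounted at the origin on a cart in front of the work surface, level with it; the furniture and walls round the work are solid. World frame = base frame: x ahead of the robot, y to its left, z up, the work surface at z = 0. Lengths are in mm, angles in rad, forces in N, time in s.
With the tool pointing down it reaches from about 250 to 775 mm from the base axis. Payload 4 kg.
Tool frame: the origin (TCP) lies on the centre line of the jaws, within the pads' length; the fingertips stand 22 mm ahead of it and the grasp point (between the pads) lies 3 mm ahead of it (manip.finger_overhang is the distance from the TCP to the fingertips, in mm); x points along the fingers, y is the direction in which the jaws open and shut, and the axes are right-handed (so a half turn about x gives the same grasp; the last joint's range is limited). The gripper opens to 85 mm and grips with 20 to 120 N. Pads are 22 mm wide; open, the fingers measure 114 mm over their backs; the gripper's body (76 mm by 85 mm) begins 54 mm behind the grasp point. The pads swing forward as they close: fully open they stand 13 mm farther back than shut.
Start: joints at [1.048, 0.087, 1.371, -0, 1.684, -0.103], TCP at [224.178, 502.257, 231.641] pointing down, gripper open.
Joint ranges: [-3.1, 3.1], [-0.76, 2.03], [0.27, 2.55], [-1.08, 4.22], [0.17, 2.65], [-2.57, 2.57]. Speed limits (rad/s): [2.79, 2.79, 3.14, 3.14, 3.14, 3.14].

## Interface

Orientations are given as a rotation vector (axis times angle).
In Python, from cell import manip gives the robot as it stands.
- The arm moves only by the tool move_arm, never from a script. Its argument "deltas" is a list of rows, each an object of numbers: "rx", "ry", "rz": the turn, a rotation vector about the tool's x, y, z in rad; "tx", "ty", "tz": the shift along the tool's x, y, z in mm; "hand": the opening, from 0 (shut) to 1 (fully open). In form: [{"rx": .., "ry": .., "rz": .., "tx": .., "ty": .., "tz": .., "hand": ..}, ...]. A call has 1 to 10 rows; each row shifts and turns the commanded pose from where the row before left it, along the tool's axes as they then stand; what a row does not reach is not made up. A row lasts 1/12 s, in which the tool goes at most 41.7 mm and 7.16 degrees, less where a joint would pass 70% of its speed; a pose out of reach is approached as far as the arm can. A call with a gripper value outside its range is refused whole. The fingers move at their own pace and stop on an object; the grip force is fixed at half the most. Time passes only in rows, so rows that do not move let the fingers close. It gives the time, the measured TCP pose, the force and the opening at its end, in the units of the state.
- manip.read_state(): the state, without advancing time (a new reading comes with each control period).
- manip.capture(name): name is "scene" or "top" or "wrist"; returns (picture, depth): 384x512x3 uint8, red, green, blue; 384x512 float32, mm along the optical axis (not along the pixel's ray), 0 where there is no reading.
- manip.get_calibration(name): a dict with "fx", "fy", "cx", "cy" (pixels), "extrinsics" (4x4, takes a point from camera to world coordinates); the wrist camera has in their place "hand_eye" (4x4, takes a point from camera to tool coordinates, whose origin is the TCP and whose axes are the tool frame's). Camera axes: x right, y up, looking along -z (the intrinsics and any distortion apply to the point x, -y, -z); pixel columns grow to the right and rows downward; lengths in mm; the calibration is good to about 2 mm. A picture is of the moment at which its call begins: read the wrist's pose just before it. get_calibration takes no time and is no camera call.
- manip.finish_job(): hands the job in, once; it reports no verdict.
The state is a dict: "time": time; "joint_positions": joint angles; "joint_velocities": joint speeds; "tau": joint torques, N m; "eef_pos": TCP position; "ee_rot": TCP orientation; "force": force on the tool from outside, world axes, zero at the start; "torque": the same for the moment, N m; "opening": finger opening in mm.
Only numpy, scipy, OpenCV 4.12 (cv2) and the standard library are available. Lean on these libraries where they do the work, as an engineer would, in place of code of your own. Each camera call takes 0.05 s, during which the arm holds its last target. There are 200 camera calls.

## Working session

There is one attempt and no reset: what is moved stays moved. The work goes in short steps, Python scripts to look and compute and a tool call to move; the robot and the scene stay as the last step left them, time stands still between calls to the robot, and variables do not carry over. Pictures are saved under pics/ and viewed, about 12 in all and at most 16, crops included, and the job is handed in when it is done.

Besides the shell and the picture viewer there is one more tool, called after "Request:" by a JSON object that holds its "name" and its "arguments". move_arm: Moves the arm, as the interface text tells. Its arguments: {"type":"object","properties":{"deltas":{"type":"array","items":{"type":"object","properties":{"rx":{"type":"number"},"ry":{"type":"number"},"rz":{"type":"number"},"tx":{"type":"number"},"ty":{"type":"number"},"tz":{"type":"number"},"hand":{"type":"number"}}}}},"required":["deltas"]}

```bash
ls; mkdir -p pics
python3 - <<'E'
from cell import manip
import cv2,numpy as np
s=manip.read_state();print(s)
for n in("scene","top"):
    p,d=manip.capture(n);cv2.imwrite(f"pics/{n}0.png",p[...,::-1]);np.savez(f"pics/{n}0.npz",p=p,d=d)
    c=manip.get_calibration(n);print(n,{k:np.round(v,3).tolist() for k,v in c.items()})
print(np.round(manip.get_calibration("wrist")["hand_eye"],3))
E
```

```text
pics
{'time': 0.0, 'joint_positions': array([ 1.04789400e+00,  8.79638728e-02,  1.37230189e+00, -2.00791487e-05,
        1.68362791e+00, -1.03092554e-01]), 'joint_velocities': array([-9.21011371e-05,  1.11522034e-04,  4.56311820e-04,  1.30383658e-03,
        1.06979250e-03,  5.38539021e-04]), 'tau': array([-2.19523245e-04, -3.51865339e+01, -3.13273394e+01, -3.16009618e-04,
        1.11652608e-02, -7.09297474e-07]), 'eef_pos': array([223.91717498, 501.78424846, 230.41013912]), 'ee_rot': array([ 0.32757727,  1.5462904 , -0.3310469 ]), 'force': array([ 0.35310634, -0.07644801,  0.30440728]), 'torque': array([-0.02028936,  0.00812154,  0.03711377]), 'opening': 85.30621356066654}
scene {'fx': 426.808, 'fy': 426.808, 'cx': 247.648, 'cy': 191.219, 'extrinsics': [[-0.736, 0.568, -0.369, 137.492], [-0.677, -0.627, 0.385, 397.39], [-0.013, 0.533, 0.846, 962.465], [0.0, 0.0, 0.0, 1.0]]}
top {'fx': 394.084, 'fy': 394.084, 'cx': 256.457, 'cy': 187.754, 'extrinsics': [[-0.025, 0.995, -0.101, 444.462], [-1.0, -0.026, -0.008, 3.977], [-0.011, 0.101, 0.995, 992.496], [0.0, 0.0, 0.0, 1.0]]}
[[  -0.       0.295   -0.955 -141.831]
 [   1.       0.      -0.      -0.808]
 [   0.      -0.955   -0.295  -75.993]
 [   0.       0.       0.       1.   ]]
```

View pics/top0.png

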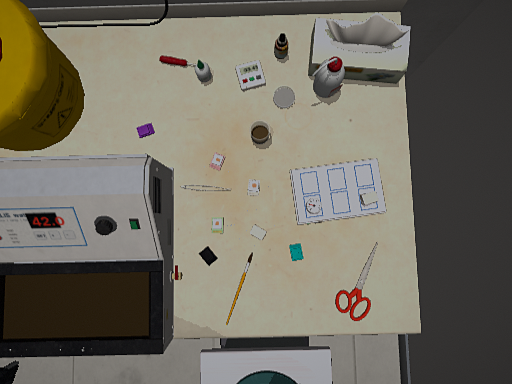

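View pics/scene0.png

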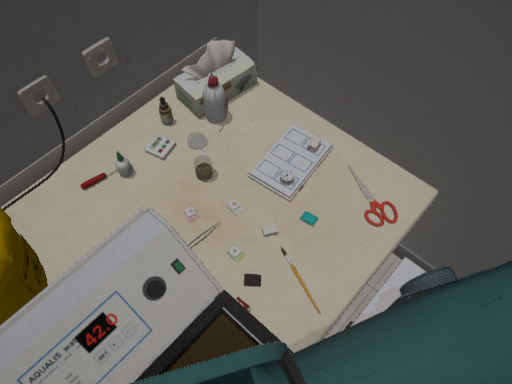

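The top view shows green at (218,225), white at (254,187), pink at (217,161) and the loose moulds at (259,232). The plate is centred near (338,190), with the thermometer front-left at (313,206) and the stack front-right at (368,199).

```bash
cat > h.py <<'E'
from cell import manip
import cv2,numpy as np
from scipy.spatial.transform import Rotation as R
def cam(n,s=None):
    c=manip.get_calibration(n)
    if n=="wrist":
        T=np.eye(4);T[:3,:3]=R.from_rotvec(s["ee_rot"]).as_matrix();T[:3,3]=s["eef_pos"];c["extrinsics"]=T@c["hand_eye"]
    return c
def ray(c,uv,z):
    uv=np.atleast_2d(uv).astype(float);E=c["extrinsics"]
    d=np.c_[(uv[:,0]-c["cx"])/c["fx"],-(uv[:,1]-c["cy"])/c["fy"],-np.ones(len(uv))]@E[:3,:3].T
    o=E[:3,3];return o+d*((z-o[2])/d[:,2])[:,None]
def snap(name):
    s=manip.read_state();p,d=manip.capture("wrist");cv2.imwrite(f"pics/{name}.png",p[...,::-1]);np.savez(f"pics/{name}.npz",p=p,d=d,pos=s["eef_pos"],rot=s["ee_rot"])
    return p,d,cam("wrist",s),s
def load(name):
    f=np.load(f"pics/{name}.npz");return f["p"],f["d"],cam("wrist",dict(eef_pos=f["pos"],ee_rot=f["rot"]))
def topoint(yaw):
    "tool pointing down; tool y (jaw axis) at world angle yaw"
    y=np.array([np.cos(yaw),np.sin(yaw),0]);x=np.array([0,0,-1.]);return np.c_[x,y,np.cross(x,y)]
def delta(pos,yaw,s=None):
    "shift in present tool axes, turn rotvec (tool) to reach pos/yaw; picks nearer half turn"
    s=s or manip.read_state();M=R.from_rotvec(s["ee_rot"]).as_matrix()
    t=M.T@(np.array(pos)-s["eef_pos"]);r=min((R.from_matrix(M.T@topoint(yaw+k)).as_rotvec() for k in(0,np.pi)),key=np.linalg.norm)
    return np.round(t,1),np.round(r,3)
E
python3 - <<'E'
from h import *
f=np.load("pics/top0.npz");p=f["p"];c=cam("top")
for n,uv,z in[("green",(218,225),11),("white",(254,187),11),("pink",(217,161),11),("moulds",(259,232),14),("plate",(338,190),20),("thermo",(313,206),40),("stack",(368,199),42),("forceps",(206,188),11),("beaker",(260,133),65)]:
    print(n,ray(c,uv,z).round(0)[0][:2])
s=manip.read_state();print(R.from_rotvec(s["ee_rot"]).as_matrix().round(3))
print(delta((360,70,350),0), delta((360,70,350),np.pi/2))
cv2.imwrite("pics/topc.png",cv2.resize(p[110:270,170:410,::-1],None,fx=3.3,fy=3.3,interpolation=cv2.INTER_CUBIC))
E
```

```text
green [454. 110.]
white [547.  18.]
pink [615. 110.]
moulds [434.   8.]
plate [ 533. -190.]
thermo [ 494. -124.]
stack [ 507. -256.]
forceps [547. 138.]
beaker [671.  -0.]
[[-0.001  0.408  0.913]
 [-0.002  0.913 -0.408]
 [-1.    -0.002 -0.   ]]
(array([-118.8, -339.1,  300.2]), array([1.151e+00, 1.000e-03, 2.000e-03])) (array([-118.8, -339.1,  300.2]), array([-0.42 , -0.001,  0.002]))
```

View pics/topc.png

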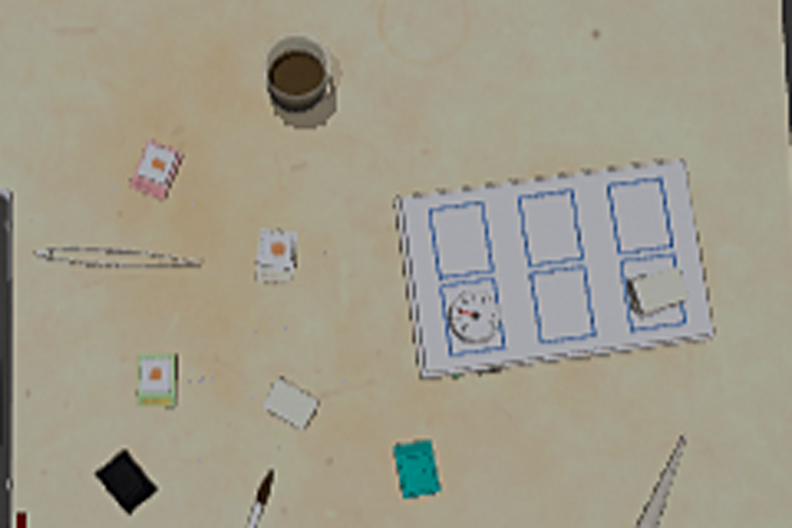

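Request:
{"name": "move_arm", "arguments": {"deltas": [{"tx":-30},{"tx":-30},{"tx":-30},{"ty":-23,"tz":31},{"ty":-23,"tz":31},{"ty":-23,"tz":31},{"ty":-23,"tz":31},{"ty":-23,"tz":31},{"ty":-23,"tz":31},{"ty":-23,"tz":31}]}}

```text
invalid input at $.deltas[0]: expected keys rx, ry, rz, tx, ty, tz, hand
```

Request:
{"name": "move_arm", "arguments": {"deltas": [{"ty":-23,"tz":31},{"ty":-23,"tz":31},{"ty":-23,"tz":31},{"ty":-23,"tz":31},{"ty":-23,"tz":31},{"rx":-0.105},{"rx":-0.105},{"rx":-0.105},{"rx":-0.105},{}]}}

```text
invalid input at $.deltas[0]: expected keys rx, ry, rz, tx, ty, tz, hand
```

Run:
```python
from h import *
p,d,c,s=snap("w1");print(s["time"],s["eef_pos"].round(1),R.from_rotvec(s["ee_rot"]).as_matrix().round(3),c["fx"])
```

```text
0.1 [224.  501.8 230.5] [[-0.001  0.408  0.913]
 [-0.002  0.913 -0.408]
 [-1.    -0.002 -0.   ]] 315.99717310754653
```

View pics/w1.png

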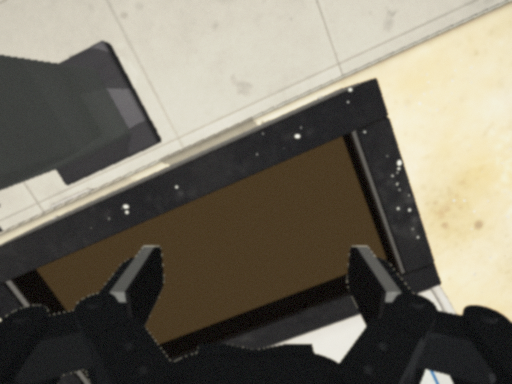

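The tool wants every key in each row. The picture only shows the water bath below the hand.

Request:
{"name": "move_arm", "arguments": {"deltas": [{"rx":0,"ry":0,"rz":0,"tx":-30,"ty":0,"tz":0,"hand":1},{"rx":0,"ry":0,"rz":0,"tx":-30,"ty":0,"tz":0,"hand":1},{"rx":0,"ry":0,"rz":0,"tx":-30,"ty":0,"tz":0,"hand":1},{"rx":0,"ry":0,"rz":0,"tx":0,"ty":-23,"tz":31,"hand":1},{"rx":0,"ry":0,"rz":0,"tx":0,"ty":-23,"tz":31,"hand":1},{"rx":0,"ry":0,"rz":0,"tx":0,"ty":-23,"tz":31,"hand":1},{"rx":0,"ry":0,"rz":0,"tx":0,"ty":-23,"tz":31,"hand":1},{"rx":0,"ry":0,"rz":0,"tx":0,"ty":-23,"tz":31,"hand":1},{"rx":0,"ry":0,"rz":0,"tx":0,"ty":-23,"tz":31,"hand":1},{"rx":0,"ry":0,"rz":0,"tx":0,"ty":-23,"tz":31,"hand":1}]}}

```text
time: 0.98
eef_pos: [357.0, 265.1, 321.4]
ee_rot: [0.329, 1.546, -0.329]
force: [1.0, 0.5, 0.4]
opening: 85.5
```

Request:
{"name": "move_arm", "arguments": {"deltas": [{"rx":0,"ry":0,"rz":0,"tx":0,"ty":-23,"tz":31,"hand":1},{"rx":0,"ry":0,"rz":0,"tx":0,"ty":-23,"tz":31,"hand":1},{"rx":0,"ry":0,"rz":0,"tx":0,"ty":-23,"tz":31,"hand":1},{"rx":0,"ry":0,"rz":0,"tx":0,"ty":-23,"tz":31,"hand":1},{"rx":0,"ry":0,"rz":0,"tx":0,"ty":-23,"tz":31,"hand":1},{"rx":-0.105,"ry":0,"rz":0,"tx":0,"ty":0,"tz":0,"hand":1},{"rx":-0.105,"ry":0,"rz":0,"tx":0,"ty":0,"tz":0,"hand":1},{"rx":-0.105,"ry":0,"rz":0,"tx":0,"ty":0,"tz":0,"hand":1},{"rx":-0.105,"ry":0,"rz":0,"tx":0,"ty":0,"tz":0,"hand":1},{"rx":0,"ry":0,"rz":0,"tx":0,"ty":0,"tz":0,"hand":1}]}}

```text
time: 1.82
eef_pos: [451.3, 98.4, 321.2]
ee_rot: [-0.001, 1.572, 0.001]
force: [-0.1, -0.9, 0.2]
opening: 85.2
```

Run:
```python
from h import *
p,d,c,s=snap("w2");print(s["time"],s["eef_pos"].round(1),R.from_rotvec(s["ee_rot"]).as_matrix().round(3),c["fx"])
```

```text
1.8167 [451.3  98.4 321.2] [[-0.001 -0.001  1.   ]
 [ 0.     1.     0.001]
 [-1.     0.    -0.001]] 315.99717310754653
```

View pics/w2.png

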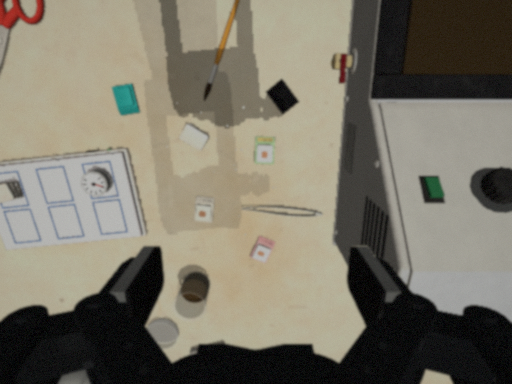

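The wrist view shows everything: green (265,150), white (204,209), pink (263,248), moulds (195,136), and the thermometer and stack at the left. I'll lower over green for a close look.

Request:
{"name": "move_arm", "arguments": {"deltas": [{"rx":0,"ry":0,"rz":0,"tx":34,"ty":2,"tz":0,"hand":1},{"rx":0,"ry":0,"rz":0,"tx":34,"ty":2,"tz":0,"hand":1},{"rx":0,"ry":0,"rz":0,"tx":34,"ty":2,"tz":0,"hand":1},{"rx":0,"ry":0,"rz":0,"tx":34,"ty":3,"tz":0,"hand":1},{"rx":0,"ry":0,"rz":0,"tx":34,"ty":3,"tz":0,"hand":1},{"rx":0,"ry":0,"rz":0,"tx":0,"ty":0,"tz":0,"hand":1},{"rx":0,"ry":0,"rz":0,"tx":0,"ty":0,"tz":0,"hand":1}]}}

```text
time: 2.45
eef_pos: [449.7, 110.6, 149.8]
ee_rot: [0.0, 1.576, -0.001]
force: [0.5, 0.5, -0.1]
opening: 85.2
```

Run:
```python
from h import *
for n,uv,z in[("green",(265,150),11),("white",(204,209),11),("pink",(263,248),11),("moulds",(195,136),14),("beaker",(195,288),65),("thermo",(98,180),40)]:
    print(n,ray(load("w2")[2],uv,z).round(0)[0][:2])
p,d,c,s=snap("g1");print(s["time"],s["eef_pos"].round(1))
```

```text
green [454. 112.]
white [545.  20.]
pink [611. 111.]
moulds [434.  13.]
beaker [647.  11.]
thermo [ 491. -120.]
2.45 [449.7 110.6 149.8]
```

View pics/g1.png

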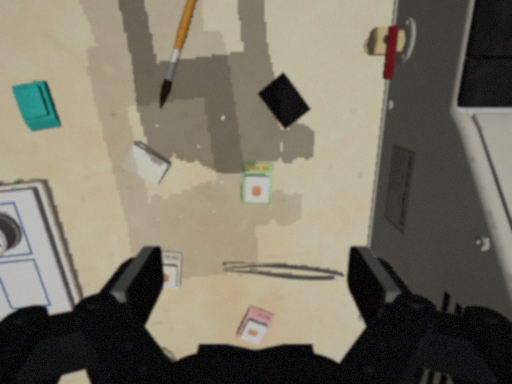

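Green sits at (256,184) with its sloping end up in the picture (towards the robot), almost aligned with the jaws. I'll measure it with a colour mask.

```bash
cat >> h.py <<'E'
def rect(c,m,z):
    "largest blob of mask m -> (centre, long side yaw, sizes) on plane z"
    m=cv2.morphologyEx(m.astype(np.uint8),cv2.MORPH_CLOSE,np.ones((5,5)))
    k=max(cv2.findContours(m,cv2.RETR_EXTERNAL,cv2.CHAIN_APPROX_NONE)[0],key=cv2.contourArea)[:,0]
    w=ray(c,k,z)[:,:2];(x,y),(a,b),t=cv2.minAreaRect(w.astype(np.float32));t=np.deg2rad(t)
    if b>a:a,b,t=b,a,t+np.pi/2
    t=(t+np.pi/2)%np.pi-np.pi/2
    return np.round([x,y,t,a,b],2),k.min(0),k.max(0)
def roi(p,u0,u1,v0,v1):
    m=np.zeros(p.shape[:2],bool);m[v0:v1,u0:u1]=1;return m
E
python3 - <<'E'
from h import *
p,d,c=load("g1");h=cv2.cvtColor(p,cv2.COLOR_RGB2HSV);q=roi(p,225,290,150,220)
H,S,V=[h[...,i].astype(int) for i in range(3)]
print(h[184,244],h[160,232],h[210,285],h[180,252],h[168,262])
for z in(3,6):print(rect(c,q&(H>32)&(H<80)&(S>60),z))
print("wax",rect(c,q&(S<45)&(V>150),11))
m=(q&(H>32)&(H<80)&(S>60));print(d[160:215:6,230:285:6].round(0))
E
```

```text
[ 42  44 172] [ 21  51 104] [ 20  57 173] [ 42   7 191] [ 22 112 171]
(array([441.8 , 111.79,   1.57,  26.28,  12.49]), array([243, 163], dtype=int32), array([271, 176], dtype=int32))
(array([441.1 , 111.77,   1.57,  26.01,  12.36]), array([243, 163], dtype=int32), array([271, 176], dtype=int32))
wax (array([458.6 , 111.32,  -0.  ,  25.21,  23.39]), array([244, 176], dtype=int32), array([269, 202], dtype=int32))
[[297. 297. 297. 296. 296. 296. 297. 296. 296. 298.]
 [300. 299. 297. 295. 296. 295. 296. 297. 298. 300.]
 [301. 301. 300. 294. 296. 295. 296. 295. 300. 301.]
 [301. 301. 296. 289. 290. 291. 292. 296. 302. 302.]
 [303. 303. 297. 294. 293. 293. 292. 296. 305. 303.]
 [306. 306. 298. 294. 293. 292. 296. 306. 307. 306.]
 [308. 306. 301. 296. 295. 296. 296. 307. 307. 307.]
 [309. 311. 301. 298. 297. 297. 298. 309. 308. 310.]
 [  0. 312. 311. 310. 309. 311. 310. 310. 310. 311.]
 [313. 312. 313. 313. 313. 314. 315. 313. 312. 313.]]
```

Run:
```python
from h import *
p,d,c=load("g1");h=cv2.cvtColor(p,cv2.COLOR_RGB2HSV);q=roi(p,225,290,150,220)
H,S,V=[h[...,i].astype(int) for i in range(3)]
m=q&(((H>30)&(H<80)&(S>35)&(V>100))|((S<45)&(V>150)))
for z in(3,6):print(rect(c,m,z))
```

```text
(array([455.31, 111.27,  -0.  ,  41.41,  29.73]), array([241, 162], dtype=int32), array([272, 204], dtype=int32))
(array([454.47, 111.26,  -0.  ,  40.98,  29.42]), array([241, 162], dtype=int32), array([272, 204], dtype=int32))
```

Run:
```python
from h import *
print(manip.finger_overhang, [a for a in dir(manip) if a[0]!='_'])
print(delta((455,111.3,60),np.pi/2))
```

```text
22.0 ['IKError', 'capture', 'finger_overhang', 'finish_job', 'get_calibration', 'read_state']
(array([92.6,  0.6,  3.2]), array([-0.001,  0.001,  0.   ]))
```

Run:
```python
from h import *
p,d,c=load("g1");H=c["hand_eye"]
v,u=np.mgrid[0:384,0:512];P=np.stack([(u-c["cx"])/c["fx"]*d,-(v-c["cy"])/c["fy"]*d,-d],-1)@H[:3,:3].T+H[:3,3]
for nm,q in(("L",roi(p,100,175,240,340)),("R",roi(p,335,420,240,340))):
    m=q&(d>0)&(d<190);x=P[m];print(nm,np.percentile(x[:,0],[50,90,97,99,99.8]).round(1)); t=x[x[:,0]>np.percentile(x[:,0],95)];print(t.mean(0).round(1),t.min(0).round(1),t.max(0).round(1))
```

```text
L [-44.1 -22.5 -16.7 -14.5 -12.9]
[-16.  -43.7  -3.1] [-18.5 -53.9 -12.4] [-11.4 -42.6   9.8]
R [-46.4 -23.2 -17.1 -14.3 -12.9]
[-16.2  43.1  -3. ] [-19.   42.  -12.3] [-11.5  49.2  10.1]
```

Request:
{"name": "move_arm", "arguments": {"deltas": [{"rx":0,"ry":0,"rz":0,"tx":30,"ty":0,"tz":3,"hand":0.35},{"rx":0,"ry":0,"rz":0,"tx":30,"ty":0.5,"tz":0,"hand":0.35},{"rx":0,"ry":0,"rz":0,"tx":0,"ty":0,"tz":0,"hand":0.35},{"rx":0,"ry":0,"rz":0,"tx":0,"ty":0,"tz":0,"hand":0.35},{"rx":0,"ry":0,"rz":0,"tx":0,"ty":0,"tz":0,"hand":0.35},{"rx":0,"ry":0,"rz":0,"tx":0,"ty":0,"tz":0,"hand":0.35}]}}

```text
time: 3.0
eef_pos: [456.7, 111.3, 95.1]
ee_rot: [0.001, 1.565, 0.001]
force: [0.5, -0.2, -0.4]
opening: 30.0
```

Run:
```python
from h import *
p,d,c,s=snap("g2");H=c["hand_eye"];print(s["opening"],s["eef_pos"])
v,u=np.mgrid[0:384,0:512];P=np.stack([(u-c["cx"])/c["fx"]*d,-(v-c["cy"])/c["fy"]*d,-d],-1)@H[:3,:3].T+H[:3,3]
q=(d>0)&(P[...,0]<60)&(abs(P[...,2])<14)&(abs(P[...,1])<45);x=P[q]
for sg in(-1,1):
    y=x[x[:,1]*sg>0];print(np.percentile(y[:,0],[50,90,99,100]).round(1));t=y[y[:,0]>np.percentile(y[:,0],95)];print(t.min(0).round(1),t.max(0).round(1))
```

```text
30.02527572057885 [456.69904445 111.32597809  95.09802881]
[-56.4 -27.7  -6.8  -0.4]
[-17.3 -28.8 -12.6] [ -0.4 -15.   10.1]
[-56.6 -28.3  -6.9  -0.2]
[-17.7  14.5 -12.5] [-0.2 28.3 10.8]
```

View pics/g2.png

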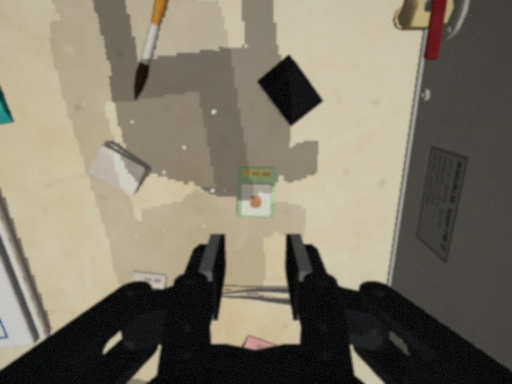

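Run:
```python
from h import *
for n in("w2","g1","g2"):
    p,d,c=load(n);E=c["extrinsics"]
    v,u=np.mgrid[60:200:4,180:330:4];D=d[60:200:4,180:330:4]
    P=np.stack([(u-c["cx"])/c["fx"]*D,-(v-c["cy"])/c["fy"]*D,-D],-1)@E[:3,:3].T+E[:3,3]
    print(n,np.percentile(P[...,2][D>0],[5,25,50,75]).round(1))
p,d,c=load("g2");h=cv2.cvtColor(p,cv2.COLOR_RGB2HSV);q=roi(p,225,290,155,228)
H,S,V=[h[...,i].astype(int) for i in range(3)]
m=q&(((H>30)&(H<80)&(S>35)&(V>80))|((S<45)&(V>150)))
print(rect(c,m,6))
```

```text
w2 [-1.7 -0.8 -0.2  0.5]
g1 [-1.3 -0.7 -0.2  0.5]
g2 [-1.4 -0.8 -0.2  0.4]
(array([ 4.5444e+02,  1.1157e+02, -2.0000e-02,  4.1660e+01,  2.8970e+01]), array([237, 166], dtype=int32), array([275, 218], dtype=int32))
```

Request:
{"name": "move_arm", "arguments": {"deltas": [{"rx":0,"ry":0,"rz":0,"tx":0,"ty":0,"tz":-2,"hand":0.52},{"rx":0,"ry":0,"rz":0,"tx":20,"ty":0,"tz":0,"hand":0.52},{"rx":0,"ry":0,"rz":0,"tx":20,"ty":0,"tz":0,"hand":0.52},{"rx":0,"ry":0,"rz":0,"tx":20,"ty":0,"tz":0,"hand":0.52},{"rx":0,"ry":0,"rz":0,"tx":5,"ty":0,"tz":0,"hand":0.52},{"rx":0,"ry":0,"rz":0,"tx":0,"ty":0,"tz":0,"hand":0.52},{"rx":0,"ry":0,"rz":0,"tx":0,"ty":0,"tz":0,"hand":0.52}]}}

```text
time: 3.63
eef_pos: [453.0, 111.2, 27.6]
ee_rot: [0.0, 1.57, 0.0]
force: [-0.1, -1.4, 0.7]
opening: 44.7
```

Run:
```python
from h import *
p,d,c,s=snap("g3");print(s["opening"],s["eef_pos"].round(1),s["force"])
```

```text
44.70581572530895 [453.  111.2  27.6] [-0.05628679 -1.39149421  0.72352086]
```

View pics/g3.png

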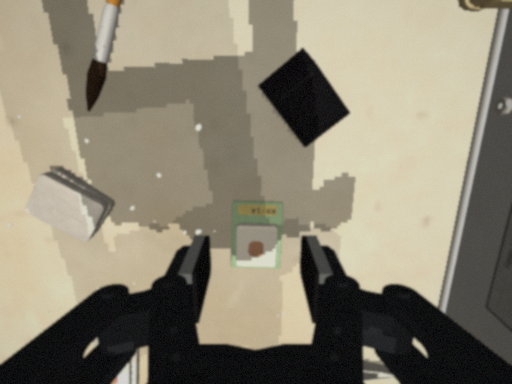

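The jaws straddle the cassette, which spans rows 200–267, with the tips at row 237. I'll feel my way down from here.

Request:
{"name": "move_arm", "arguments": {"deltas": [{"rx":0,"ry":0,"rz":0,"tx":2,"ty":0,"tz":1.5,"hand":0.5},{"rx":0,"ry":0,"rz":0,"tx":2,"ty":0,"tz":0,"hand":0.5},{"rx":0,"ry":0,"rz":0,"tx":0,"ty":0,"tz":0,"hand":0.5}]}}

```text
time: 3.93
eef_pos: [454.4, 111.2, 23.1]
ee_rot: [0.0, 1.57, 0.0]
force: [-1.2, -0.3, 0.5]
opening: 42.8
```

Request:
{"name": "move_arm", "arguments": {"deltas": [{"rx":0,"ry":0,"rz":0,"tx":2,"ty":0,"tz":0,"hand":0.5},{"rx":0,"ry":0,"rz":0,"tx":0,"ty":0,"tz":0,"hand":0.5}]}}

```text
time: 4.1
eef_pos: [453.8, 111.1, 20.5]
ee_rot: [-0.0, 1.571, 0.0]
force: [-0.1, 0.1, 0.6]
opening: 42.5
```

Request:
{"name": "move_arm", "arguments": {"deltas": [{"rx":0,"ry":0,"rz":0,"tx":2,"ty":0,"tz":0,"hand":0.5},{"rx":0,"ry":0,"rz":0,"tx":0,"ty":0,"tz":0,"hand":0.5}]}}

```text
time: 4.27
eef_pos: [453.6, 111.1, 18.2]
ee_rot: [-0.0, 1.571, 0.0]
force: [-1.0, -0.1, 0.7]
opening: 42.7
```

Request:
{"name": "move_arm", "arguments": {"deltas": [{"rx":0,"ry":0,"rz":0,"tx":2,"ty":0,"tz":0,"hand":0.5},{"rx":0,"ry":0,"rz":0,"tx":0,"ty":0,"tz":0,"hand":0.5}]}}

```text
time: 4.43
eef_pos: [453.6, 111.1, 16.2]
ee_rot: [-0.0, 1.571, 0.0]
force: [-0.0, 0.5, -0.5]
opening: 42.4
```

Request:
{"name": "move_arm", "arguments": {"deltas": [{"rx":0,"ry":0,"rz":0,"tx":2,"ty":0,"tz":0,"hand":0.5},{"rx":0,"ry":0,"rz":0,"tx":0,"ty":0,"tz":0,"hand":0.5}]}}

```text
time: 4.6
eef_pos: [453.6, 111.1, 14.2]
ee_rot: [-0.0, 1.571, 0.0]
force: [0.3, 0.8, 0.1]
opening: 42.8
```

Request:
{"name": "move_arm", "arguments": {"deltas": [{"rx":0,"ry":0,"rz":0,"tx":2,"ty":0,"tz":0,"hand":0.5},{"rx":0,"ry":0,"rz":0,"tx":0,"ty":0,"tz":0,"hand":0.5}]}}

```text
time: 4.77
eef_pos: [453.7, 111.1, 12.2]
ee_rot: [-0.0, 1.571, 0.0]
force: [-1.2, -1.1, -0.1]
opening: 42.6
```

Request:
{"name": "move_arm", "arguments": {"deltas": [{"rx":0,"ry":0,"rz":0,"tx":1.5,"ty":0,"tz":0,"hand":0.5},{"rx":0,"ry":0,"rz":0,"tx":0,"ty":0,"tz":0,"hand":0.5}]}}

```text
time: 4.93
eef_pos: [453.7, 111.1, 10.8]
ee_rot: [-0.0, 1.571, 0.0]
force: [-0.5, -0.8, 0.0]
opening: 42.4
```

There is still no contact at TCP z = 10.8. That agrees with the depth image, where the tips sit at about the TCP plane for a 30 mm opening, so the stated 22 mm overhang isn't what I see. I'll carry on down by feel.

Request:
{"name": "move_arm", "arguments": {"deltas": [{"rx":0,"ry":0,"rz":0,"tx":2,"ty":0,"tz":0,"hand":0.45},{"rx":0,"ry":0,"rz":0,"tx":1.5,"ty":0,"tz":0,"hand":0.45},{"rx":0,"ry":0,"rz":0,"tx":0,"ty":0,"tz":0,"hand":0.45}]}}

```text
time: 5.18
eef_pos: [453.6, 111.1, 7.2]
ee_rot: [-0.0, 1.571, 0.0]
force: [-0.2, 0.4, -0.1]
opening: 38.5
```

Request:
{"name": "move_arm", "arguments": {"deltas": [{"rx":0,"ry":0,"rz":0,"tx":1.5,"ty":0,"tz":0,"hand":0.4},{"rx":0,"ry":0,"rz":0,"tx":1,"ty":0,"tz":0,"hand":0.4},{"rx":0,"ry":0,"rz":0,"tx":0,"ty":0,"tz":0,"hand":0.4}]}}

```text
time: 5.43
eef_pos: [453.7, 111.1, 4.8]
ee_rot: [-0.0, 1.571, 0.0]
force: [0.6, 0.7, -0.5]
opening: 34.1
```

Request:
{"name": "move_arm", "arguments": {"deltas": [{"rx":0,"ry":0,"rz":0,"tx":1.2,"ty":0,"tz":0.5,"hand":0.4},{"rx":0,"ry":0,"rz":0,"tx":0,"ty":0,"tz":0,"hand":0.4}]}}

```text
time: 5.6
eef_pos: [454.4, 111.1, 3.8]
ee_rot: [-0.0, 1.571, 0.0]
force: [-0.5, 0.4, -0.2]
opening: 34.2
```

Request:
{"name": "move_arm", "arguments": {"deltas": [{"rx":0,"ry":0,"rz":0,"tx":1.5,"ty":0,"tz":0,"hand":0.36},{"rx":0,"ry":0,"rz":0,"tx":0,"ty":0,"tz":0,"hand":0.36},{"rx":0,"ry":0,"rz":0,"tx":0,"ty":0,"tz":0,"hand":0.34}]}}

```text
time: 5.85
eef_pos: [454.3, 111.1, 2.3]
ee_rot: [-0.0, 1.571, 0.0]
force: [-0.4, -0.1, 0.0]
opening: 29.1
```

Request:
{"name": "move_arm", "arguments": {"deltas": [{"rx":0,"ry":0,"rz":0,"tx":0,"ty":0,"tz":0,"hand":0.2},{"rx":0,"ry":0,"rz":0,"tx":0,"ty":0,"tz":0,"hand":0.2},{"rx":0,"ry":0,"rz":0,"tx":0,"ty":0,"tz":0,"hand":0.2},{"rx":0,"ry":0,"rz":0,"tx":0,"ty":0,"tz":0,"hand":0.2}]}}

```text
time: 6.18
eef_pos: [454.6, 111.2, 2.7]
ee_rot: [-0.0, 1.57, 0.0]
force: [0.5, -0.3, 2.6]
opening: 25.5
```

Request:
{"name": "move_arm", "arguments": {"deltas": [{"rx":0,"ry":0,"rz":0,"tx":0,"ty":0,"tz":0,"hand":0.1},{"rx":0,"ry":0,"rz":0,"tx":0,"ty":0,"tz":0,"hand":0.1},{"rx":0,"ry":0,"rz":0,"tx":0,"ty":0,"tz":0,"hand":0.1}]}}

```text
time: 6.43
eef_pos: [454.6, 111.2, 2.7]
ee_rot: [-0.0, 1.57, 0.0]
force: [-0.4, 0.4, 3.2]
opening: 25.7
```

Run:
```python
from h import *
p,d,c,s=snap("g4");print(s["opening"],s["eef_pos"].round(1),s["force"])
cv2.imwrite("pics/g4c.png",cv2.resize(p[140:340,130:390,::-1],None,fx=3,fy=3))
```

```text
25.68007146879761 [454.6 111.2   2.7] [-0.43045539  0.42470016  3.20481755]
```

View pics/g4c.png

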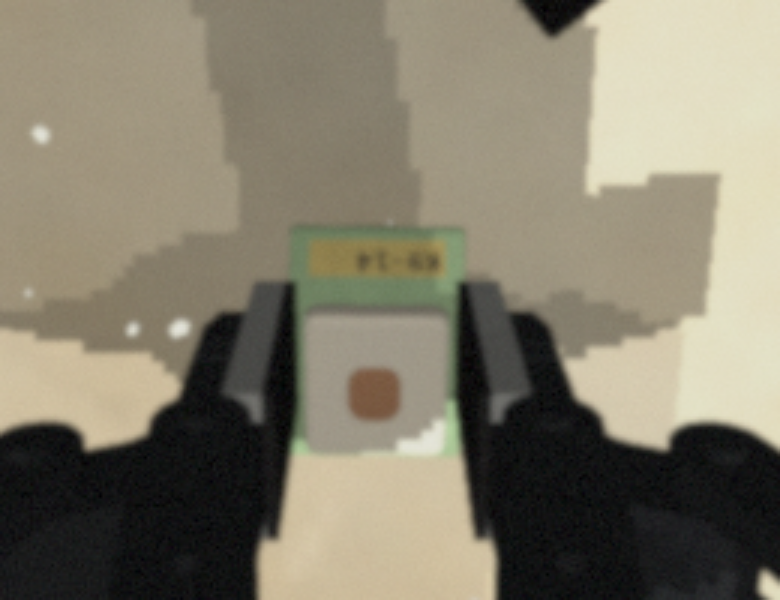

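Picture 9 shows the cassette held squarely between the pads. I'll lift it and carry it to the plate.

Request:
{"name": "move_arm", "arguments": {"deltas": [{"rx":0,"ry":0,"rz":0,"tx":-15,"ty":0,"tz":0,"hand":0.1},{"rx":0,"ry":0,"rz":0,"tx":-35,"ty":0,"tz":0,"hand":0.1},{"rx":0,"ry":0,"rz":0,"tx":-35,"ty":0,"tz":0,"hand":0.1},{"rx":0,"ry":0,"rz":0,"tx":-35,"ty":0,"tz":0,"hand":0.1},{"rx":0,"ry":0,"rz":0,"tx":-25,"ty":-30,"tz":6,"hand":0.1},{"rx":0,"ry":0,"rz":0,"tx":0,"ty":-36,"tz":6,"hand":0.1},{"rx":0,"ry":0,"rz":0,"tx":0,"ty":-36,"tz":6,"hand":0.1},{"rx":0,"ry":0,"rz":0,"tx":0,"ty":-36,"tz":6,"hand":0.1},{"rx":0,"ry":0,"rz":0,"tx":0,"ty":-36,"tz":6,"hand":0.1},{"rx":0,"ry":0,"rz":0,"tx":0,"ty":-36,"tz":6,"hand":0.1}]}}

```text
time: 7.32
eef_pos: [490.1, -100.5, 146.8]
ee_rot: [0.0, 1.571, 0.001]
force: [0.3, 0.5, -0.3]
opening: 25.5
```

Request:
{"name": "move_arm", "arguments": {"deltas": [{"rx":0,"ry":0,"rz":0,"tx":0,"ty":-36,"tz":6,"hand":0.1},{"rx":0,"ry":0,"rz":0,"tx":0,"ty":-36,"tz":6,"hand":0.1},{"rx":0,"ry":0,"rz":0,"tx":0,"ty":-20,"tz":3,"hand":0.1},{"rx":0,"ry":0,"rz":0,"tx":0,"ty":0,"tz":0,"hand":0.1},{"rx":0,"ry":0,"rz":0,"tx":0,"ty":0,"tz":0,"hand":0.1}]}}

```text
time: 7.73
eef_pos: [505.0, -191.6, 146.2]
ee_rot: [0.003, 1.573, -0.001]
force: [0.2, 0.2, -0.6]
opening: 26.1
```

Run:
```python
from h import *
p,d,c,s=snap("p1");print(s["opening"],s["eef_pos"].round(1),s["force"])
```

```text
26.094835286037696 [ 505.  -191.6  146.2] [ 0.23487325  0.15708562 -0.6288738 ]
```

View pics/p1.png

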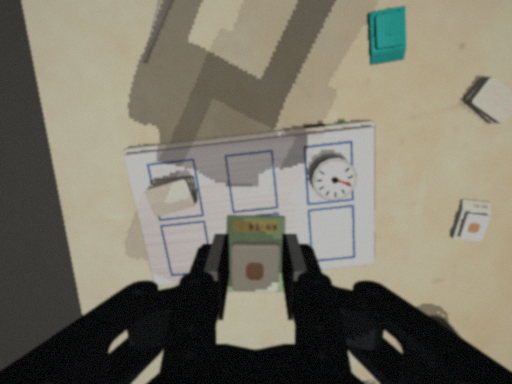

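The plate is in full view. The front-middle frame is centred near (251,182), the thermometer's frame is at (330,173), and the back-left frame at (331,233). I'll fit the frames with a blue mask.

```bash
cat >> h.py <<'E'
def frames(p,c,show=True):
    h=cv2.cvtColor(p,cv2.COLOR_RGB2HSV);m=((h[...,0]>100)&(h[...,0]<128)&(h[...,1]>70)&(h[...,2]>60)).astype(np.uint8)
    n,l,st,_=cv2.connectedComponentsWithStats(m,connectivity=8);o=[]
    for i in range(1,n):
        if st[i,4]<60:continue
        k=np.argwhere(l==i)[:,::-1];w=ray(c,k,20)[:,:2].astype(np.float32);(x,y),(a,b),t=cv2.minAreaRect(w)
        if b>a:a,b,t=b,a,t+90
        t=(t+90)%180-90;o.append((x,y,t,a,b));
        if show:print(k.mean(0).round(),np.round([x,y,t,a,b],1))
    return o
E
python3 - <<'E'
from h import *
p,d,c=load("p1");frames(p,c)
p,d,c=load("w2");print("w2");frames(p,c)
E
```

```text
w2
```

Run:
```python
from h import *
p,d,c=load("p1");h=cv2.cvtColor(p,cv2.COLOR_RGB2HSV)
print(h[175,222:236].tolist(),h[230,350:360].tolist(),h[182,250])
```

```text
[[8, 15, 138], [11, 15, 136], [13, 17, 135], [5, 12, 129], [170, 6, 121], [115, 28, 111], [111, 46, 105], [111, 16, 111], [0, 8, 127], [11, 15, 136], [10, 17, 135], [10, 17, 137], [10, 17, 135], [15, 15, 137]] [[90, 1, 178], [100, 5, 167], [109, 31, 157], [110, 55, 148], [110, 32, 159], [113, 6, 172], [40, 4, 181], [30, 4, 180], [38, 6, 182], [20, 4, 182]] [  4  15 132]
```

```bash
sed -i 's/(h\[...,1\]>70)/(h[...,1]>20)/; s/st\[i,4\]<60/st[i,4]<120/' h.py
python3 - <<'E'
from h import *
for n in("p1","w2"):
    p,d,c=load(n);print(n);frames(p,c)
E
```

```text
p1
[327. 171.] [ 496.4 -127.3    6.4   54.7   42.7]
[253. 181.] [ 504.  -194.7    6.2   54.    42. ]
[178. 184.] [ 511.1 -262.4    6.5   54.4   42.7]
[334. 229.] [ 554.1 -121.     6.3   54.8   43. ]
[179. 242.] [ 569.8 -256.1    6.1   55.3   41.6]
w2
[103. 179.] [ 496.7 -127.4    6.4   55.    42.7]
[ 54. 184.] [ 503.9 -195.     6.1   55.3   42.9]
[ 16. 192.] [ 511.8 -262.4    5.9   54.8   42.5]
[110. 216.] [ 553.9 -121.     6.2   55.5   42.7]
[ 65. 220.] [ 561.5 -188.5    6.3   55.5   42.8]
[ 22. 225.] [ 569.2 -256.     6.1   55.1   42.7]
```

Run:
```python
from h import *
p,d,c=load("p1");h=cv2.cvtColor(p,cv2.COLOR_RGB2HSV);q=roi(p,222,290,210,300)
H,S,V=[h[...,i].astype(int) for i in range(3)]
f=np.load("pics/p1.npz")["pos"];g=q&(H>35)&(H<85)&(S>35)&(V>60)
print(rect(c,g,f[2]-2.7+6),f.round(1), h[275:297:3,256].tolist())
print(delta((504,-194.9,60),np.pi/2+.109))
pw=ray(c,[[227,216],[284,216],[255,291]],f[2]-2.7+6);print(pw.round(1))
```

```text
(array([ 504.8 , -192.06,   -0.  ,   40.98,   29.47]), array([226, 216], dtype=int32), array([284, 291], dtype=int32)) [ 505.  -191.6  146.2] [[13, 118, 93], [13, 119, 92], [20, 46, 116], [23, 36, 120], [20, 41, 125], [32, 29, 161], [28, 42, 176], [26, 41, 180]]
(array([86.5, -4.5, -0.9]), array([-0.109, -0.001, -0.002]))
[[ 484.3 -205.2  149.5]
 [ 484.4 -178.4  149.5]
 [ 525.3 -192.1  149.5]]
```

Request:
{"name": "move_arm", "arguments": {"deltas": [{"rx":0,"ry":0,"rz":0,"tx":20,"ty":-3,"tz":-1,"hand":0.1},{"rx":-0.109,"ry":0,"rz":0,"tx":0,"ty":0,"tz":0,"hand":0.1},{"rx":0,"ry":0,"rz":0,"tx":30,"ty":0,"tz":0,"hand":0.1},{"rx":0,"ry":0,"rz":0,"tx":30,"ty":0,"tz":0,"hand":0.1},{"rx":0,"ry":0,"rz":0,"tx":0,"ty":0,"tz":0,"hand":0.1},{"rx":0,"ry":0,"rz":0,"tx":0,"ty":0,"tz":0,"hand":0.1},{"rx":0,"ry":0,"rz":0,"tx":0,"ty":0,"tz":0,"hand":0.1}]}}

```text
time: 8.37
eef_pos: [505.2, -193.2, 68.7]
ee_rot: [-0.087, 1.568, 0.086]
force: [-0.2, -0.9, 0.2]
opening: 25.9
```

Run:
```python
from h import *
s=manip.read_state();print(s["eef_pos"].round(1),s["force"].round(1),delta((504.2,-194.5,23),np.pi/2+.109))
```

```text
[ 505.2 -193.2   68.7] [-0.2 -0.9  0.2] (array([45.7, -1.1, -1.2]), array([0.002, 0.001, 0.001]))
```

Request:
{"name": "move_arm", "arguments": {"deltas": [{"rx":0,"ry":0,"rz":0,"tx":18,"ty":-1,"tz":-1,"hand":0.1},{"rx":0,"ry":0,"rz":0,"tx":15,"ty":0,"tz":0,"hand":0.1},{"rx":0,"ry":0,"rz":0,"tx":8,"ty":0,"tz":0,"hand":0.1},{"rx":0,"ry":0,"rz":0,"tx":3,"ty":0,"tz":0,"hand":0.1},{"rx":0,"ry":0,"rz":0,"tx":0,"ty":0,"tz":0,"hand":0.1},{"rx":0,"ry":0,"rz":0,"tx":0,"ty":0,"tz":0,"hand":0.1}]}}

```text
time: 8.87
eef_pos: [504.5, -195.3, 24.8]
ee_rot: [-0.087, 1.567, 0.085]
force: [0.5, 0.3, -0.1]
opening: 25.6
```

Run:
```python
from h import *
s=manip.read_state();print(s["eef_pos"].round(1),s["force"].round(1),delta((504.2,-194.5,22.8),np.pi/2+.109))
```

```text
[ 504.5 -195.3   24.8] [ 0.5  0.3 -0.1] (array([ 2. ,  0.8, -0.2]), array([0.   , 0.002, 0.001]))
```

Request:
{"name": "move_arm", "arguments": {"deltas": [{"rx":0,"ry":0,"rz":0,"tx":2,"ty":0.6,"tz":0,"hand":0.1},{"rx":0,"ry":0,"rz":0,"tx":0,"ty":0,"tz":0,"hand":0.1},{"rx":0,"ry":0,"rz":0,"tx":0,"ty":0,"tz":0,"hand":0.1}]}}

```text
time: 9.12
eef_pos: [504.6, -194.8, 22.7]
ee_rot: [-0.087, 1.566, 0.085]
force: [0.6, 0.2, 3.1]
opening: 26.0
```

Request:
{"name": "move_arm", "arguments": {"deltas": [{"rx":0,"ry":0,"rz":0,"tx":0,"ty":0,"tz":0,"hand":0.33},{"rx":0,"ry":0,"rz":0,"tx":0,"ty":0,"tz":0,"hand":0.4},{"rx":0,"ry":0,"rz":0,"tx":0,"ty":0,"tz":0,"hand":0.5},{"rx":0,"ry":0,"rz":0,"tx":0,"ty":0,"tz":0,"hand":0.55},{"rx":0,"ry":0,"rz":0,"tx":-5,"ty":0,"tz":0,"hand":0.55},{"rx":0,"ry":0,"rz":0,"tx":-30,"ty":0,"tz":0,"hand":0.55},{"rx":0,"ry":0,"rz":0,"tx":-35,"ty":0,"tz":0,"hand":0.55},{"rx":0,"ry":0,"rz":0,"tx":-35,"ty":0,"tz":0,"hand":0.55},{"rx":0,"ry":0,"rz":0,"tx":-20,"ty":0,"tz":0,"hand":0.55},{"rx":0,"ry":0,"rz":0,"tx":0,"ty":0,"tz":0,"hand":0.55}]}}

```text
time: 9.95
eef_pos: [506.5, -195.9, 153.4]
ee_rot: [-0.09, 1.559, 0.081]
force: [0.9, -0.4, -0.0]
opening: 47.2
```

```bash
cat >> h.py <<'E'
def greenrect(p,c,q,z):
    h=cv2.cvtColor(p,cv2.COLOR_RGB2HSV);H,S,V=[h[...,i].astype(int) for i in range(3)]
    return rect(c,q&(H>35)&(H<85)&(S>35)&(V>60),z)
E
python3 - <<'E'
from h import *
p,d,c,s=snap("p2");print(s["opening"],s["eef_pos"].round(1),s["force"])
frames(p,c);uv=[180,310,130,240];print(greenrect(p,c,roi(p,*uv),26))
# white as seen in w2 and now
print(delta((545,20,140),np.pi/2,s))
E
```

```text
47.1967102380062 [ 506.5 -195.9  153.4] [ 0.90520101 -0.42519926 -0.03598205]
[187. 174.] [ 511.1 -262.6    6.4   53.2   42.3]
[259. 178.] [ 504.1 -194.8    6.5   54.1   41.9]
[331. 175.] [ 496.6 -127.4    6.3   54.    42.6]
[187. 228.] [ 569.1 -255.9    6.4   53.7   42. ]
[261. 232.] [ 561.4 -188.2    6.5   53.6   42.1]
[334. 224.] [ 554.4 -121.     6.4   54.6   42.7]
(array([ 5.0440e+02, -1.9523e+02,  1.1000e-01,  3.9380e+01,  2.7850e+01]), array([242, 157], dtype=int32), array([273, 200], dtype=int32))
(array([ 12.7, 210.5,  61.6]), array([0.109, 0.011, 0.006]))
```

View pics/p2.png

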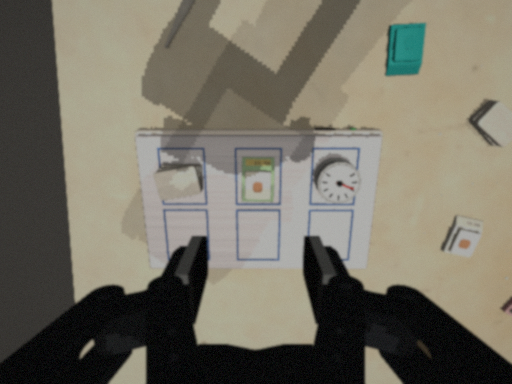

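Green is down at (504.4,-195.2) with yaw 0.11, against its frame at (504.1,-194.8) with yaw 0.11. Next is white.

Request:
{"name": "move_arm", "arguments": {"deltas": [{"rx":0,"ry":0,"rz":0,"tx":0,"ty":35,"tz":10,"hand":0.55},{"rx":0,"ry":0,"rz":0,"tx":0,"ty":35,"tz":10,"hand":0.55},{"rx":0,"ry":0,"rz":0,"tx":0,"ty":35,"tz":10,"hand":0.55},{"rx":0,"ry":0,"rz":0,"tx":0,"ty":35,"tz":10,"hand":0.55},{"rx":0,"ry":0,"rz":0,"tx":0,"ty":35,"tz":10,"hand":0.55},{"rx":0,"ry":0,"rz":0,"tx":0,"ty":35,"tz":10,"hand":0.55},{"rx":0.109,"ry":0,"rz":0,"tx":12,"ty":0,"tz":0,"hand":0.55},{"rx":0,"ry":0,"rz":0,"tx":0,"ty":0,"tz":0,"hand":0.55},{"rx":0,"ry":0,"rz":0,"tx":0,"ty":0,"tz":0,"hand":0.55}]}}

```text
time: 10.75
eef_pos: [538.6, 21.1, 132.0]
ee_rot: [-0.003, 1.576, 0.003]
force: [-0.3, 0.4, -0.0]
opening: 47.1
```

Run:
```python
from h import *
p,d,c,s=snap("a1");print(s["opening"],s["eef_pos"].round(1),s["force"])
```

```text
47.07763696809484 [538.6  21.1 132. ] [-0.28176649  0.42237127 -0.01561886]
```

View pics/a1.png

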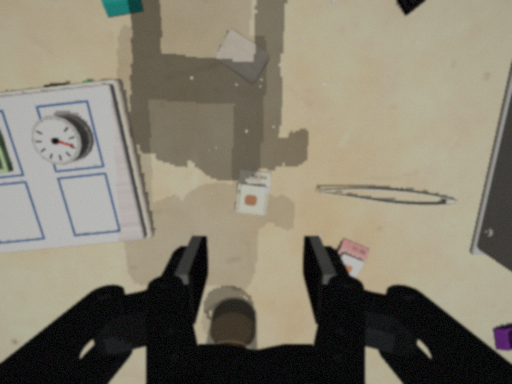

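White is at (254,193), slightly tilted, partly in shadow. The nearest forceps end is at (318,187), well clear of the jaws.

Run:
```python
from h import *
p,d,c=load("a1");h=cv2.cvtColor(p,cv2.COLOR_RGB2HSV);q=roi(p,225,285,160,230)
H,S,V=[h[...,i].astype(int) for i in range(3)]
for r in range(166,222,3):print(r,' '.join(f"{a}" for a in S[r,230:282:2]))
for t in(30,38,45):print(t,rect(c,q&(S<t),6))
print("wax spot",rect(c,q&(S>110)&(V<190),11))
```

```text
166 58 54 56 50 55 54 57 53 58 56 58 59 53 57 58 56 59 61 59 58 59 59 60 61 60 60
169 59 52 55 54 59 40 39 45 39 50 50 54 56 58 60 55 56 53 55 56 56 61 59 57 58 60
172 55 55 61 62 52 36 34 35 34 34 34 34 37 33 31 37 35 35 38 43 48 56 55 58 58 59
175 58 53 59 58 48 39 35 33 33 37 32 33 26 31 36 33 30 26 28 28 34 54 59 57 58 58
178 56 59 56 56 43 35 31 32 33 36 34 32 31 32 35 31 28 30 28 28 34 55 59 60 59 58
181 55 56 58 58 45 36 33 30 29 32 34 33 29 32 33 30 17 17 20 23 36 60 60 62 59 61
184 59 60 58 57 36 31 23 17 20 24 24 29 27 31 28 37 24 24 9 8 34 57 60 63 63 62
187 60 59 61 54 35 29 20 21 19 17 18 20 18 14 15 12 9 11 8 10 45 59 61 61 63 60
190 58 58 61 54 33 27 22 21 19 20 19 20 22 21 19 11 4 4 11 18 50 59 63 62 65 62
193 58 58 61 51 36 26 21 21 21 24 24 21 21 19 19 14 11 15 27 38 55 62 62 61 62 63
196 59 59 59 48 34 25 21 30 77 106 106 98 82 40 20 17 20 19 29 44 60 62 62 61 61 62
199 60 59 58 43 34 23 23 47 111 120 122 116 116 72 22 21 17 22 35 47 61 61 64 64 59 61
202 58 58 55 40 32 24 24 47 106 122 122 118 110 55 21 19 19 23 36 55 65 62 62 64 59 60
205 55 56 54 34 29 22 22 25 
[... 307 characters left out ...]
55 56 60 54 60 58 60 61 59 60 63 60 60 60 63 60 58 63 63 60 64 64 62 59 61
220 55 55 56 56 56 59 60 60 58 60 61 61 60 60 61 59 61 62 63 64 64 66 62 63 65 64
30 (array([ 5.467e+02,  1.965e+01, -1.200e-01,  3.779e+01,  2.581e+01]), array([238, 173], dtype=int32), array([269, 213], dtype=int32))
38 (array([ 5.4674e+02,  1.8850e+01, -1.2000e-01,  3.9730e+01,  2.8300e+01]), array([236, 169], dtype=int32), array([270, 214], dtype=int32))
45 (array([ 5.4658e+02,  1.8660e+01, -1.2000e-01,  4.1240e+01,  2.9290e+01]), array([235, 169], dtype=int32), array([271, 215], dtype=int32))
wax spot (array([552.14,  16.25,  -1.57,   7.04,   5.56]), array([246, 197], dtype=int32), array([254, 203], dtype=int32))
```

Request:
{"name": "move_arm", "arguments": {"deltas": [{"rx":0,"ry":0,"rz":0,"tx":10,"ty":-2,"tz":8,"hand":0.52},{"rx":0.12,"ry":0,"rz":0,"tx":0,"ty":0,"tz":0,"hand":0.52},{"rx":0,"ry":0,"rz":0,"tx":30,"ty":0,"tz":0,"hand":0.52},{"rx":0,"ry":0,"rz":0,"tx":30,"ty":0,"tz":0,"hand":0.52},{"rx":0,"ry":0,"rz":0,"tx":30,"ty":0,"tz":0,"hand":0.52},{"rx":0,"ry":0,"rz":0,"tx":10,"ty":0,"tz":0,"hand":0.52},{"rx":0,"ry":0,"rz":0,"tx":0,"ty":0,"tz":0,"hand":0.5},{"rx":0,"ry":0,"rz":0,"tx":0,"ty":0,"tz":0,"hand":0.5}]}}

```text
time: 11.47
eef_pos: [548.6, 18.1, 24.5]
ee_rot: [0.095, 1.569, -0.095]
force: [-0.6, -0.9, 0.5]
opening: 42.9
```

Run:
```python
from h import *
s=manip.read_state();print(s["eef_pos"].round(1),s["force"].round(1),delta((546.7,18.8,2.6),np.pi/2-.12))
```

```text
[548.6  18.1  24.5] [-0.6 -0.9  0.5] (array([21.9,  0.5, -1.9]), array([-0.001, -0.   ,  0.   ]))
```

Request:
{"name": "move_arm", "arguments": {"deltas": [{"rx":0,"ry":0,"rz":0,"tx":10,"ty":0.5,"tz":-1.5,"hand":0.45},{"rx":0,"ry":0,"rz":0,"tx":8,"ty":0,"tz":0,"hand":0.42},{"rx":0,"ry":0,"rz":0,"tx":3,"ty":0,"tz":0,"hand":0.4},{"rx":0,"ry":0,"rz":0,"tx":0,"ty":0,"tz":0,"hand":0.38},{"rx":0,"ry":0,"rz":0,"tx":0,"ty":0,"tz":0,"hand":0.36}]}}

```text
time: 11.88
eef_pos: [546.9, 19.6, 3.6]
ee_rot: [0.094, 1.568, -0.094]
force: [-0.9, 0.3, -0.1]
opening: 30.5
```

Run:
```python
from h import *
s=manip.read_state();print(s["eef_pos"].round(1),s["force"].round(1),s["opening"],delta((546.7,18.8,2.4),np.pi/2-.12))
```

```text
[546.9  19.6   3.6] [-0.9  0.3 -0.1] 30.534430238943152 (array([ 1.2, -0.9, -0.1]), array([ 0.,  0., -0.]))
```

Request:
{"name": "move_arm", "arguments": {"deltas": [{"rx":0,"ry":0,"rz":0,"tx":1.2,"ty":-0.6,"tz":0,"hand":0.35},{"rx":0,"ry":0,"rz":0,"tx":0,"ty":0,"tz":0,"hand":0.2},{"rx":0,"ry":0,"rz":0,"tx":0,"ty":0,"tz":0,"hand":0.1},{"rx":0,"ry":0,"rz":0,"tx":0,"ty":0,"tz":0,"hand":0.1},{"rx":0,"ry":0,"rz":0,"tx":0,"ty":0,"tz":0,"hand":0.1},{"rx":0,"ry":0,"rz":0,"tx":0,"ty":0,"tz":0,"hand":0.1}]}}

```text
time: 12.38
eef_pos: [547.5, 19.0, 3.1]
ee_rot: [0.094, 1.567, -0.094]
force: [0.8, -0.0, 5.0]
opening: 25.5
```

Request:
{"name": "move_arm", "arguments": {"deltas": [{"rx":0,"ry":0,"rz":0,"tx":-15,"ty":0,"tz":0,"hand":0.1},{"rx":0,"ry":0,"rz":0,"tx":-30,"ty":0,"tz":0,"hand":0.1},{"rx":0,"ry":0,"rz":0,"tx":-30,"ty":0,"tz":0,"hand":0.1},{"rx":0,"ry":0,"rz":0,"tx":-25,"ty":0,"tz":0,"hand":0.1},{"rx":-0.12,"ry":0,"rz":0,"tx":0,"ty":0,"tz":0,"hand":0.1},{"rx":-0.109,"ry":0,"rz":0,"tx":0,"ty":0,"tz":0,"hand":0.1},{"rx":0,"ry":0,"rz":0,"tx":0,"ty":0,"tz":0,"hand":0.1},{"rx":0,"ry":0,"rz":0,"tx":0,"ty":0,"tz":0,"hand":0.1}]}}

```text
time: 13.05
eef_pos: [546.1, 19.0, 101.3]
ee_rot: [-0.083, 1.571, 0.084]
force: [-0.6, 1.3, -0.6]
opening: 26.1
```

Run:
```python
from h import *
p,d,c,s=snap("a2");print(s["opening"],s["eef_pos"].round(1),delta((561.4,-188.4,100),np.pi/2+.109,s))
```

```text
26.083537589925022 [546.1  19.  101.3] (array([   1.2, -207.9,   -6.8]), array([-0.003, -0.002, -0.   ]))
```

Request:
{"name": "move_arm", "arguments": {"deltas": [{"rx":0,"ry":0,"rz":0,"tx":0,"ty":-34,"tz":-1,"hand":0.1},{"rx":0,"ry":0,"rz":0,"tx":0,"ty":-35,"tz":-1,"hand":0.1},{"rx":0,"ry":0,"rz":0,"tx":0,"ty":-35,"tz":-1,"hand":0.1},{"rx":0,"ry":0,"rz":0,"tx":0,"ty":-35,"tz":-1,"hand":0.1},{"rx":0,"ry":0,"rz":0,"tx":0,"ty":-35,"tz":-1,"hand":0.1},{"rx":0,"ry":0,"rz":0,"tx":0,"ty":-34,"tz":-1,"hand":0.1},{"rx":0,"ry":0,"rz":0,"tx":20,"ty":0,"tz":0,"hand":0.1},{"rx":0,"ry":0,"rz":0,"tx":20,"ty":0,"tz":0,"hand":0.1},{"rx":0,"ry":0,"rz":0,"tx":0,"ty":0,"tz":0,"hand":0.1},{"rx":0,"ry":0,"rz":0,"tx":0,"ty":0,"tz":0,"hand":0.1}]}}

```text
time: 13.93
eef_pos: [561.9, -187.8, 59.9]
ee_rot: [-0.083, 1.574, 0.087]
force: [0.8, -0.2, 0.7]
opening: 26.0
```

Run:
```python
from h import *
s=manip.read_state();print(s["eef_pos"].round(1),s["opening"],delta((562.1,-188.4,23.2),np.pi/2+.109,s))
p,d,c=load("a2");h=cv2.cvtColor(p,cv2.COLOR_RGB2HSV);S=h[...,1].astype(int)
for t in(35,45):print(t,rect(c,roi(p,215,300,200,310)&(S<t),104.2))
```

```text
[ 561.9 -187.8   59.9] 26.034304351182556 (array([36.7, -0.7,  0.3]), array([-0.001, -0.005, -0.003]))
35 (array([5.5117e+02, 2.0420e+01, 1.1000e-01, 5.2460e+01, 4.3320e+01]), array([215, 215], dtype=int32), array([299, 309], dtype=int32))
45 (array([5.5093e+02, 2.0230e+01, 1.1000e-01, 5.2960e+01, 4.3650e+01]), array([215, 214], dtype=int32), array([299, 309], dtype=int32))
```

Request:
{"name": "move_arm", "arguments": {"deltas": [{"rx":0,"ry":0,"rz":0,"tx":18,"ty":-0.5,"tz":0,"hand":0.1},{"rx":0,"ry":0,"rz":0,"tx":12,"ty":0,"tz":0,"hand":0.1},{"rx":0,"ry":0,"rz":0,"tx":5,"ty":0,"tz":0,"hand":0.1},{"rx":0,"ry":0,"rz":0,"tx":0,"ty":0,"tz":0,"hand":0.1},{"rx":0,"ry":0,"rz":0,"tx":0,"ty":0,"tz":0,"hand":0.1}]}}

```text
time: 14.35
eef_pos: [563.6, -188.6, 27.4]
ee_rot: [-0.086, 1.569, 0.086]
force: [-0.0, -0.5, -0.1]
opening: 25.5
```

Run:
```python
from h import *
s=manip.read_state();print(s["eef_pos"].round(1),s["force"].round(1),delta((562.1,-188.4,23),np.pi/2+.109,s))
```

```text
[ 563.6 -188.6   27.4] [-0.  -0.5 -0.1] (array([ 4.4,  0.3, -1.5]), array([ 0.001, -0.   , -0.   ]))
```

Request:
{"name": "move_arm", "arguments": {"deltas": [{"rx":0,"ry":0,"rz":0,"tx":3,"ty":0.3,"tz":-0.5,"hand":0.1},{"rx":0,"ry":0,"rz":0,"tx":1.2,"ty":0,"tz":0,"hand":0.1},{"rx":0,"ry":0,"rz":0,"tx":0,"ty":0,"tz":0,"hand":0.1},{"rx":0,"ry":0,"rz":0,"tx":0,"ty":0,"tz":0,"hand":0.1}]}}

```text
time: 14.68
eef_pos: [563.1, -188.7, 23.3]
ee_rot: [-0.086, 1.569, 0.086]
force: [-0.2, 0.1, -0.0]
opening: 25.9
```

Request:
{"name": "move_arm", "arguments": {"deltas": [{"rx":0,"ry":0,"rz":0,"tx":0.2,"ty":0.3,"tz":-0.9,"hand":0.1},{"rx":0,"ry":0,"rz":0,"tx":0.4,"ty":0,"tz":0,"hand":0.1},{"rx":0,"ry":0,"rz":0,"tx":0,"ty":0,"tz":0,"hand":0.1}]}}

```text
time: 14.93
eef_pos: [562.2, -188.6, 23.1]
ee_rot: [-0.086, 1.568, 0.085]
force: [-1.0, 0.4, 2.9]
opening: 25.8
```

Request:
{"name": "move_arm", "arguments": {"deltas": [{"rx":0,"ry":0,"rz":0,"tx":0,"ty":0,"tz":0,"hand":0.33},{"rx":0,"ry":0,"rz":0,"tx":0,"ty":0,"tz":0,"hand":0.4},{"rx":0,"ry":0,"rz":0,"tx":0,"ty":0,"tz":0,"hand":0.5},{"rx":0,"ry":0,"rz":0,"tx":0,"ty":0,"tz":0,"hand":0.55},{"rx":0,"ry":0,"rz":0,"tx":-5,"ty":0,"tz":0,"hand":0.55},{"rx":0,"ry":0,"rz":0,"tx":-30,"ty":0,"tz":0,"hand":0.55},{"rx":0,"ry":0,"rz":0,"tx":-35,"ty":0,"tz":0,"hand":0.55},{"rx":0,"ry":0,"rz":0,"tx":-35,"ty":0,"tz":0,"hand":0.55},{"rx":0,"ry":0,"rz":0,"tx":-10,"ty":0,"tz":0,"hand":0.55},{"rx":0,"ry":0,"rz":0,"tx":0,"ty":0,"tz":0,"hand":0.55}]}}

```text
time: 15.77
eef_pos: [564.6, -189.6, 142.8]
ee_rot: [-0.089, 1.56, 0.082]
force: [0.3, 0.3, 0.3]
opening: 47.0
```

Run:
```python
from h import *
p,d,c,s=snap("p3");print(s["opening"],s["eef_pos"].round(1),s["force"].round(1))
frames(p,c)
# candidate spot of the white wax + depth-based block outline (z>23 on plate)
v,u=np.mgrid[0:384,0:512];E=c["extrinsics"];P=np.stack([(u-c["cx"])/c["fx"]*d,-(v-c["cy"])/c["fy"]*d,-d],-1)@E[:3,:3].T+E[:3,3]
m=(d>0)&(P[...,2]>23)&(P[...,2]<36)&(abs(P[...,0]-561.4)<27)&(abs(P[...,1]+188.4)<24);w=P[m][:,:2].astype(np.float32)
print(cv2.minAreaRect(w),w.min(0),w.max(0))
print(delta((612,111,140),np.pi/2,s))
```

```text
46.998959750652475 [ 564.6 -189.6  142.8] [0.3 0.3 0.3]
[340. 108.] [ 496.3 -127.3    6.3   54.3   42.4]
[178. 108.] [ 511.5 -262.5    6.2   53.8   42.4]
[258. 107.] [ 504.1 -194.9    6.3   53.6   42. ]
[179. 175.] [ 568.8 -256.2    6.4   53.2   42.1]
[258. 175.] [ 561.3 -188.6    6.3   53.1   42.1]
[336. 179.] [ 554.3 -121.     6.4   54.    42.7]
((563.3583374023438, -188.46148681640625), (38.06892776489258, 28.5764217376709), 6.038857936859131) [ 543.8578  -204.33588] [ 583.2548  -172.83977]
(array([  2.1, 293.6,  79.9]), array([0.109, 0.009, 0.005]))
```

White measures within about 1–2 mm of its frame centre; the missed low sloping end biases that reading in +x. Next is pink.

Request:
{"name": "move_arm", "arguments": {"deltas": [{"rx":0,"ry":0,"rz":0,"tx":0,"ty":37,"tz":10,"hand":0.55},{"rx":0,"ry":0,"rz":0,"tx":0,"ty":37,"tz":10,"hand":0.55},{"rx":0,"ry":0,"rz":0,"tx":0,"ty":37,"tz":10,"hand":0.55},{"rx":0,"ry":0,"rz":0,"tx":0,"ty":37,"tz":10,"hand":0.55},{"rx":0,"ry":0,"rz":0,"tx":0,"ty":37,"tz":10,"hand":0.55},{"rx":0,"ry":0,"rz":0,"tx":0,"ty":37,"tz":10,"hand":0.55},{"rx":0,"ry":0,"rz":0,"tx":0,"ty":37,"tz":10,"hand":0.55},{"rx":0,"ry":0,"rz":0,"tx":0,"ty":35,"tz":10,"hand":0.55},{"rx":0.109,"ry":0,"rz":0,"tx":0,"ty":0,"tz":0,"hand":0.55},{"rx":0,"ry":0,"rz":0,"tx":0,"ty":0,"tz":0,"hand":0.55}]}}

```text
time: 16.65
eef_pos: [607.8, 114.7, 133.7]
ee_rot: [-0.002, 1.577, 0.001]
force: [-0.7, -0.3, -0.0]
opening: 46.9
```

Run:
```python
from h import *
p,d,c,s=snap("k1");print(s["time"],s["eef_pos"].round(1))
```

```text
16.65 [607.8 114.7 133.7]
```

View pics/k1.png

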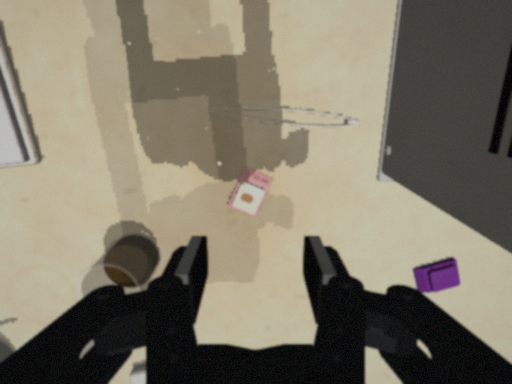

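Pink is at (250,192), tilted by about 25°, with the forceps well above it in the picture at row 115. This is picture 13.

Run:
```python
from h import *
p,d,c=load("k1");h=cv2.cvtColor(p,cv2.COLOR_RGB2HSV);q=roi(p,215,285,160,225)
H,S,V=[h[...,i].astype(int) for i in range(3)]
print(h[176,250],h[182,262],h[205,231],h[195,238],h[165,225],h[205,275])
pk=q&((H>150)|(H<8))&(S>40);wx=q&(S<45)&(V>80)
m=pk|wx
print(rect(c,pk,6),rect(c,m,6),sep="\n")
s=manip.read_state();x=rect(c,m,6)[0];print(delta((x[0],x[1],2.8),np.pi/2+x[2],s))
cv2.imwrite("pics/m.png",m*255)
```

```text
[  4  73 164] [  2  67 186] [  5  62 186] [ 30  21 196] [ 20  71 107] [ 21  61 175]
(array([ 6.1589e+02,  1.0946e+02, -4.1000e-01,  4.0200e+01,  2.8020e+01]), array([228, 167], dtype=int32), array([272, 216], dtype=int32))
(array([ 6.1589e+02,  1.0946e+02, -4.1000e-01,  4.0200e+01,  2.8020e+01]), array([228, 167], dtype=int32), array([272, 216], dtype=int32))
(array([131.3,  -3.6,   8.6]), array([ 0.414, -0.005,  0.002]))[ WARN:0@0.048] global loadsave.cpp:1063 imwrite_ Unsupported depth image for selected encoder is fallbacked to CV_8U.
```

Request:
{"name": "move_arm", "arguments": {"deltas": [{"rx":0,"ry":0,"rz":0,"tx":10,"ty":-3.6,"tz":8,"hand":0.52},{"rx":0.1,"ry":0,"rz":0,"tx":10,"ty":0,"tz":0,"hand":0.52},{"rx":0.1,"ry":0,"rz":0,"tx":20,"ty":0,"tz":0,"hand":0.52},{"rx":0.1,"ry":0,"rz":0,"tx":20,"ty":0,"tz":0,"hand":0.52},{"rx":0.11,"ry":0,"rz":0,"tx":20,"ty":0,"tz":0,"hand":0.52},{"rx":0,"ry":0,"rz":0,"tx":20,"ty":0,"tz":0,"hand":0.5},{"rx":0,"ry":0,"rz":0,"tx":5,"ty":0,"tz":0,"hand":0.5},{"rx":0,"ry":0,"rz":0,"tx":0,"ty":0,"tz":0,"hand":0.5},{"rx":0,"ry":0,"rz":0,"tx":0,"ty":0,"tz":0,"hand":0.5},{"rx":0,"ry":0,"rz":0,"tx":0,"ty":0,"tz":0,"hand":0.5}]}}

```text
time: 17.53
eef_pos: [618.7, 108.3, 33.8]
ee_rot: [0.322, 1.544, -0.321]
force: [-0.4, 0.1, 0.3]
opening: 42.5
```

Run:
```python
from h import *
s=manip.read_state();print(s["eef_pos"].round(1),s["force"].round(1),delta((615.9,109.5,2.8),np.pi/2-.41,s))
```

```text
[618.7 108.3  33.8] [-0.4  0.1  0.3] (array([31. , -0. , -3.1]), array([-0.   ,  0.002, -0.001]))
```

Request:
{"name": "move_arm", "arguments": {"deltas": [{"rx":0,"ry":0,"rz":0,"tx":15,"ty":0,"tz":-2,"hand":0.48},{"rx":0,"ry":0,"rz":0,"tx":10,"ty":0,"tz":0,"hand":0.44},{"rx":0,"ry":0,"rz":0,"tx":4,"ty":0,"tz":0,"hand":0.42},{"rx":0,"ry":0,"rz":0,"tx":0,"ty":0,"tz":0,"hand":0.38},{"rx":0,"ry":0,"rz":0,"tx":0,"ty":0,"tz":0,"hand":0.37},{"rx":0,"ry":0,"rz":0,"tx":0,"ty":0,"tz":0,"hand":0.37}]}}

```text
time: 18.03
eef_pos: [616.3, 109.8, 4.2]
ee_rot: [0.322, 1.545, -0.321]
force: [0.1, -0.2, -0.5]
opening: 31.6
```

Run:
```python
from h import *
s=manip.read_state();print(s["eef_pos"].round(1),s["force"].round(1),delta((615.9,109.5,2.6),np.pi/2-.41,s))
```

```text
[616.3 109.8   4.2] [ 0.1 -0.2 -0.5] (array([ 1.6, -0.4, -0.3]), array([ 0.   ,  0.001, -0.001]))
```

Close and lift, then turn back by 0.41 + 0.109 in the air.

Request:
{"name": "move_arm", "arguments": {"deltas": [{"rx":0,"ry":0,"rz":0,"tx":1.5,"ty":-0.4,"tz":-0.3,"hand":0.35},{"rx":0,"ry":0,"rz":0,"tx":0,"ty":0,"tz":0,"hand":0.2},{"rx":0,"ry":0,"rz":0,"tx":0,"ty":0,"tz":0,"hand":0.1},{"rx":0,"ry":0,"rz":0,"tx":0,"ty":0,"tz":0,"hand":0.1},{"rx":0,"ry":0,"rz":0,"tx":0,"ty":0,"tz":0,"hand":0.1},{"rx":0,"ry":0,"rz":0,"tx":0,"ty":0,"tz":0,"hand":0.1}]}}

```text
time: 18.53
eef_pos: [616.2, 109.5, 3.2]
ee_rot: [0.322, 1.545, -0.321]
force: [0.4, -0.1, 5.2]
opening: 25.9
```

Request:
{"name": "move_arm", "arguments": {"deltas": [{"rx":0,"ry":0,"rz":0,"tx":-15,"ty":0,"tz":0,"hand":0.1},{"rx":0,"ry":0,"rz":0,"tx":-35,"ty":0,"tz":0,"hand":0.1},{"rx":0,"ry":0,"rz":0,"tx":-35,"ty":0,"tz":0,"hand":0.1},{"rx":0,"ry":0,"rz":0,"tx":-35,"ty":0,"tz":0,"hand":0.1},{"rx":-0.1,"ry":0,"rz":0,"tx":0,"ty":0,"tz":0,"hand":0.1},{"rx":-0.1,"ry":0,"rz":0,"tx":0,"ty":0,"tz":0,"hand":0.1},{"rx":-0.1,"ry":0,"rz":0,"tx":0,"ty":0,"tz":0,"hand":0.1},{"rx":-0.1,"ry":0,"rz":0,"tx":0,"ty":0,"tz":0,"hand":0.1},{"rx":-0.119,"ry":0,"rz":0,"tx":0,"ty":0,"tz":0,"hand":0.1},{"rx":0,"ry":0,"rz":0,"tx":0,"ty":0,"tz":0,"hand":0.1}]}}

```text
time: 19.37
eef_pos: [614.7, 109.3, 120.9]
ee_rot: [-0.087, 1.571, 0.087]
force: [-0.2, -0.1, -0.9]
opening: 25.8
```

Run:
```python
from h import *
s=manip.read_state();print(s["eef_pos"].round(1),s["opening"],delta((554.2,-121,120),np.pi/2+.109,s))
```

```text
[614.7 109.3 120.9] 25.79488977141332 (array([   1. , -222.2,  -85.6]), array([ 0.002, -0.002, -0.   ]))
```

Request:
{"name": "move_arm", "arguments": {"deltas": [{"rx":0,"ry":0,"rz":0,"tx":0,"ty":-37,"tz":-14,"hand":0.1},{"rx":0,"ry":0,"rz":0,"tx":0,"ty":-37,"tz":-14,"hand":0.1},{"rx":0,"ry":0,"rz":0,"tx":0,"ty":-37,"tz":-14,"hand":0.1},{"rx":0,"ry":0,"rz":0,"tx":0,"ty":-37,"tz":-14,"hand":0.1},{"rx":0,"ry":0,"rz":0,"tx":0,"ty":-37,"tz":-14,"hand":0.1},{"rx":0,"ry":0,"rz":0,"tx":0,"ty":-37,"tz":-14,"hand":0.1},{"rx":0,"ry":0,"rz":0,"tx":30,"ty":0,"tz":0,"hand":0.1},{"rx":0,"ry":0,"rz":0,"tx":30,"ty":0,"tz":0,"hand":0.1},{"rx":0,"ry":0,"rz":0,"tx":0,"ty":0,"tz":0,"hand":0.1},{"rx":0,"ry":0,"rz":0,"tx":0,"ty":0,"tz":0,"hand":0.1}]}}

```text
time: 20.2
eef_pos: [553.9, -119.9, 59.5]
ee_rot: [-0.082, 1.575, 0.086]
force: [-0.6, 1.5, 0.0]
opening: 25.6
```

Run:
```python
from h import *
s=manip.read_state();print(s["eef_pos"].round(1),s["opening"],delta((554.5,-121,24),np.pi/2+.109,s))
```

```text
[ 553.9 -119.9   59.5] 25.632029977456067 (array([35.5, -1.3,  0.7]), array([-0.002, -0.006, -0.003]))
```

Request:
{"name": "move_arm", "arguments": {"deltas": [{"rx":0,"ry":0,"rz":0,"tx":16,"ty":-0.5,"tz":0,"hand":0.1},{"rx":0,"ry":0,"rz":0,"tx":12,"ty":0,"tz":0,"hand":0.1},{"rx":0,"ry":0,"rz":0,"tx":5,"ty":0,"tz":0,"hand":0.1},{"rx":0,"ry":0,"rz":0,"tx":0,"ty":0,"tz":0,"hand":0.1},{"rx":0,"ry":0,"rz":0,"tx":0,"ty":0,"tz":0,"hand":0.1},{"rx":0,"ry":0,"rz":0,"tx":0,"ty":0,"tz":0,"hand":0.1},{"rx":0,"ry":0,"rz":0,"tx":0,"ty":0,"tz":0,"hand":0.1}]}}

```text
time: 20.78
eef_pos: [556.8, -121.0, 30.0]
ee_rot: [-0.086, 1.567, 0.085]
force: [-1.0, 0.5, -0.4]
opening: 25.6
```

Run:
```python
from h import *
s=manip.read_state();print(s["eef_pos"].round(1),s["opening"],delta((554.5,-121,22.9),np.pi/2+.109,s))
```

```text
[ 556.8 -121.    30. ] 25.61474468882874 (array([ 7.1,  0.2, -2.3]), array([0.   , 0.002, 0.001]))
```

Request:
{"name": "move_arm", "arguments": {"deltas": [{"rx":0,"ry":0,"rz":0,"tx":4,"ty":0.2,"tz":-1.6,"hand":0.1},{"rx":0,"ry":0,"rz":0,"tx":2,"ty":0,"tz":0,"hand":0.1},{"rx":0,"ry":0,"rz":0,"tx":0,"ty":0,"tz":0,"hand":0.1},{"rx":0,"ry":0,"rz":0,"tx":0,"ty":0,"tz":0,"hand":0.1},{"rx":0,"ry":0,"rz":0,"tx":0,"ty":0,"tz":0,"hand":0.1}]}}

```text
time: 21.2
eef_pos: [554.4, -120.9, 23.2]
ee_rot: [-0.086, 1.569, 0.086]
force: [-1.2, -0.5, 3.1]
opening: 25.9
```

Run:
```python
from h import *
s=manip.read_state();print(s["eef_pos"].round(1),s["force"].round(1),delta((554.5,-121,22.9),np.pi/2+.109,s))
```

```text
[ 554.4 -120.9   23.2] [-1.2 -0.5  3.1] (array([ 0.3, -0.1,  0.1]), array([0., 0., 0.]))
```

Request:
{"name": "move_arm", "arguments": {"deltas": [{"rx":0,"ry":0,"rz":0,"tx":0,"ty":0,"tz":0,"hand":0.33},{"rx":0,"ry":0,"rz":0,"tx":0,"ty":0,"tz":0,"hand":0.4},{"rx":0,"ry":0,"rz":0,"tx":0,"ty":0,"tz":0,"hand":0.48},{"rx":0,"ry":0,"rz":0,"tx":0,"ty":0,"tz":0,"hand":0.52},{"rx":0,"ry":0,"rz":0,"tx":-5,"ty":0,"tz":0,"hand":0.52},{"rx":0,"ry":0,"rz":0,"tx":-30,"ty":0,"tz":0,"hand":0.52},{"rx":0,"ry":0,"rz":0,"tx":-35,"ty":0,"tz":0,"hand":0.52},{"rx":0,"ry":0,"rz":0,"tx":-35,"ty":0,"tz":0,"hand":0.52},{"rx":0,"ry":0,"rz":0,"tx":-20,"ty":0,"tz":0,"hand":0.52},{"rx":0,"ry":0,"rz":0,"tx":0,"ty":0,"tz":0,"hand":0.52}]}}

```text
time: 22.03
eef_pos: [557.8, -121.9, 155.5]
ee_rot: [-0.089, 1.557, 0.082]
force: [0.9, 0.2, 0.8]
opening: 44.2
```

Run:
```python
from h import *
p,d,c,s=snap("p4");print(s["eef_pos"].round(1));frames(p,c)
h=cv2.cvtColor(p,cv2.COLOR_RGB2HSV);H,S,V=[h[...,i].astype(int) for i in range(3)]
f=[np.array(u) for u in(ray(c,[[0,0]],0),)]
v,u=np.mgrid[0:384,0:512];E=c["extrinsics"];G=ray(c,np.c_[u.ravel(),v.ravel()],26).reshape(384,512,3)
q=(abs(G[...,0]-554.3)<25)&(abs(G[...,1]+121)<18)
print("pink",rect(c,q&((H>150)|(H<10))&(S>40)|q&(S>100),26))
print(delta((434,10,140),np.pi/2,s))
# moulds orientation from a1
p,d,c=load("a1");q=roi(p,205,285,20,95);h=cv2.cvtColor(p,cv2.COLOR_RGB2HSV);S=h[...,1].astype(int)
for t in(25,35,45):print("moulds",rect(c,q&(S<t),14))
```

```text
[ 557.8 -121.9  155.5]
[102. 106.] [ 511.2 -262.4    6.2   53.6   42.6]
[177. 108.] [ 503.8 -195.1    6.3   53.5   42.2]
[258. 107.] [ 496.4 -127.3    6.3   53.5   42. ]
[107. 172.] [ 569.3 -256.1    6.3   54.4   42.7]
[259. 174.] [ 554.1 -120.5    5.1   53.4   42.1]
[184. 173.] [ 561.7 -188.4    6.4   52.5   42.4]
pink (array([ 5.5421e+02, -1.2151e+02,  1.3000e-01,  4.0800e+01,  2.8070e+01]), array([241, 154], dtype=int32), array([273, 198], dtype=int32))
(array([  13.4,  144.7, -108.9]), array([0.109, 0.012, 0.005]))
moulds (array([ 4.5551e+02,  5.5900e+00, -1.0000e-02,  1.4800e+00,  0.0000e+00]), array([236,  83], dtype=int32), array([236,  85], dtype=int32))
moulds (array([436.86,  12.25,   1.03,  39.41,  24.6 ]), array([217,  30], dtype=int32), array([267,  82], dtype=int32))
moulds (array([437.07,  12.47,   1.05,  41.64,  27.24]), array([216,  29], dtype=int32), array([268,  87], dtype=int32))
```

Pink is in place: (554.2,-121.5), yaw 0.13. For the moulds, the long side is at about 1.04 rad, so the jaws go across 28 mm at yaw −0.53, which keeps joint 6 in range.

Request:
{"name": "move_arm", "arguments": {"deltas": [{"rx":0,"ry":0,"rz":0,"tx":0,"ty":29,"tz":-22,"hand":0.55},{"rx":0,"ry":0,"rz":0,"tx":0,"ty":29,"tz":-22,"hand":0.55},{"rx":0,"ry":0,"rz":0,"tx":0,"ty":29,"tz":-22,"hand":0.55},{"rx":0,"ry":0,"rz":0,"tx":0,"ty":29,"tz":-22,"hand":0.55},{"rx":0,"ry":0,"rz":0,"tx":0,"ty":29,"tz":-21,"hand":0.55},{"rx":0.123,"ry":0,"rz":0,"tx":0,"ty":0,"tz":0,"hand":0.55},{"rx":0.123,"ry":0,"rz":0,"tx":0,"ty":0,"tz":0,"hand":0.55},{"rx":0.123,"ry":0,"rz":0,"tx":0,"ty":0,"tz":0,"hand":0.55},{"rx":0.123,"ry":0,"rz":0,"tx":0,"ty":0,"tz":0,"hand":0.55},{"rx":0.123,"ry":0,"rz":0,"tx":0,"ty":0,"tz":0,"hand":0.55}]}}

```text
time: 22.92
eef_pos: [429.1, 11.7, 146.2]
ee_rot: [0.401, 1.537, -0.401]
force: [0.2, 1.0, -0.3]
opening: 46.8
```

Request:
{"name": "move_arm", "arguments": {"deltas": [{"rx":0.123,"ry":0,"rz":0,"tx":0,"ty":0,"tz":0,"hand":0.55},{"rx":0.123,"ry":0,"rz":0,"tx":0,"ty":0,"tz":0,"hand":0.55},{"rx":0.123,"ry":0,"rz":0,"tx":0,"ty":0,"tz":0,"hand":0.55},{"rx":0.123,"ry":0,"rz":0,"tx":0,"ty":0,"tz":0,"hand":0.55},{"rx":0.123,"ry":0,"rz":0,"tx":0,"ty":0,"tz":0,"hand":0.55},{"rx":0.123,"ry":0,"rz":0,"tx":0,"ty":0,"tz":0,"hand":0.55},{"rx":0.123,"ry":0,"rz":0,"tx":0,"ty":0,"tz":0,"hand":0.55},{"rx":0.123,"ry":0,"rz":0,"tx":0,"ty":0,"tz":0,"hand":0.55},{"rx":0.123,"ry":0,"rz":0,"tx":0,"ty":0,"tz":0,"hand":0.55},{"rx":0.123,"ry":0,"rz":0,"tx":0,"ty":0,"tz":0,"hand":0.55}]}}

```text
time: 23.75
eef_pos: [429.2, 11.5, 146.1]
ee_rot: [1.333, 1.126, -1.337]
force: [-0.3, -0.4, 0.3]
opening: 46.9
```

Request:
{"name": "move_arm", "arguments": {"deltas": [{"rx":0.123,"ry":0,"rz":0,"tx":0,"ty":0,"tz":0,"hand":0.55},{"rx":0.123,"ry":0,"rz":0,"tx":0,"ty":0,"tz":0,"hand":0.55},{"rx":0.123,"ry":0,"rz":0,"tx":0,"ty":0,"tz":0,"hand":0.55},{"rx":0,"ry":0,"rz":0,"tx":0,"ty":0,"tz":0,"hand":0.55},{"rx":0,"ry":0,"rz":0,"tx":0,"ty":0,"tz":0,"hand":0.55}]}}

```text
time: 24.17
eef_pos: [429.5, 11.5, 146.6]
ee_rot: [1.587, 0.911, -1.591]
force: [-0.6, -0.3, 0.0]
opening: 47.5
```

Run:
```python
from h import *
p,d,c,s=snap("m1");print(s["eef_pos"].round(1),delta((437,12,100),-.53,s))
```

```text
[429.5  11.5 146.6] (array([46.6,  6.3, -4.3]), array([-0.001,  0.001,  0.002]))
```

View pics/m1.png

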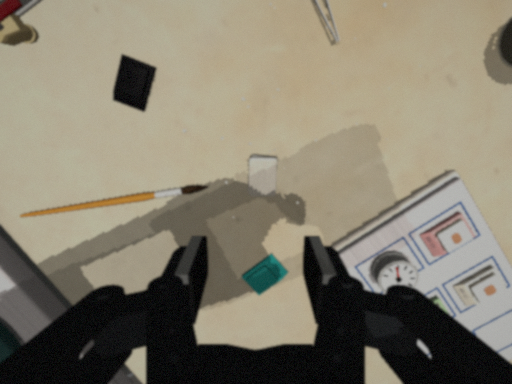

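Moulds at (262,174), almost square to the jaws, with the brush tip at (205,188) clear of the left finger. This is picture 14.

Run:
```python
from h import *
p,d,c=load("m1");h=cv2.cvtColor(p,cv2.COLOR_RGB2HSV);q=roi(p,235,290,140,205)
H,S,V=[h[...,i].astype(int) for i in range(3)]
for t in(25,32,40):
  print(t,*[rect(c,q&(S<t),z) for z in(14,10)],sep="\n")
v,u=np.mgrid[0:384,0:512];E=c["extrinsics"];P=np.stack([(u-c["cx"])/c["fx"]*d,-(v-c["cy"])/c["fy"]*d,-d],-1)@E[:3,:3].T+E[:3,3]
m=q&(d>0)&(P[...,2]>8);w=P[m][:,:2].astype(np.float32);print(cv2.minAreaRect(w))
x=rect(c,q&(S<32),14)[0];print(delta((x[0],x[1],8),x[2]+np.pi/2))
```

```text
25
(array([442.33,  23.09,  -0.65,  22.79,   9.34]), array([249, 155], dtype=int32), array([275, 167], dtype=int32))
(array([441.97,  22.32,  -0.65,  23.12,   9.47]), array([249, 155], dtype=int32), array([275, 167], dtype=int32))
32
(array([435.78,  12.39,   0.98,  35.29,  23.91]), array([248, 155], dtype=int32), array([276, 194], dtype=int32))
(array([435.33,  11.47,   0.98,  35.8 ,  24.26]), array([248, 155], dtype=int32), array([276, 194], dtype=int32))
40
(array([435.52,  11.71,   0.98,  37.15,  25.45]), array([248, 155], dtype=int32), array([277, 195], dtype=int32))
(array([435.06,  10.77,   0.98,  37.69,  25.82]), array([248, 155], dtype=int32), array([277, 195], dtype=int32))
((435.4823303222656, 9.872426986694336), (36.40635299682617, 24.56661605834961), 59.29890823364258)
(array([138.9,   5.1,  -4. ]), array([0.06 , 0.001, 0.002]))
```

Request:
{"name": "move_arm", "arguments": {"deltas": [{"rx":0,"ry":0,"rz":0,"tx":10,"ty":5,"tz":-3.5,"hand":0.52},{"rx":0.045,"ry":0,"rz":0,"tx":20,"ty":0,"tz":0,"hand":0.52},{"rx":0,"ry":0,"rz":0,"tx":30,"ty":0,"tz":0,"hand":0.52},{"rx":0,"ry":0,"rz":0,"tx":30,"ty":0,"tz":0,"hand":0.52},{"rx":0,"ry":0,"rz":0,"tx":20,"ty":0,"tz":0,"hand":0.52},{"rx":0,"ry":0,"rz":0,"tx":0,"ty":0,"tz":0,"hand":0.5},{"rx":0,"ry":0,"rz":0,"tx":0,"ty":0,"tz":0,"hand":0.5},{"rx":0,"ry":0,"rz":0,"tx":0,"ty":0,"tz":0,"hand":0.5}]}}

```text
time: 24.88
eef_pos: [437.4, 11.8, 38.9]
ee_rot: [1.622, 0.877, -1.619]
force: [0.4, -0.8, 1.4]
opening: 42.8
```

Run:
```python
from h import *
p,d,c,s=snap("m2");print(s["eef_pos"].round(1),s["force"].round(1))
h=cv2.cvtColor(p,cv2.COLOR_RGB2HSV);S=h[...,1].astype(int);V=h[...,2]
q=roi(p,200,320,120,270)
for t in(30,38):
    r=rect(c,q&(S<t)&(V>70),14);print(r);x=r[0];print(delta((x[0],x[1],8),x[2]+np.pi/2,s))
cv2.imwrite("pics/m2c.png",cv2.resize(p[100:320,120:400,::-1],None,fx=2.5,fy=2.5))
```

```text
[437.4  11.8  38.9] [ 0.4 -0.8  1.4]
(array([442.6 ,  25.69,  -0.88,  18.88,  10.44]), array([232, 197], dtype=int32), array([268, 214], dtype=int32))
(array([ 30.9,  -3.3, -14.5]), array([-1.269,  0.   , -0.002]))
(array([436.24,  12.5 ,   0.99,  39.22,  25.23]), array([231, 196], dtype=int32), array([276, 259], dtype=int32))
(array([30.9, -1.4,  0.1]), array([ 0.002, -0.001, -0.002]))
```

View pics/m2c.png

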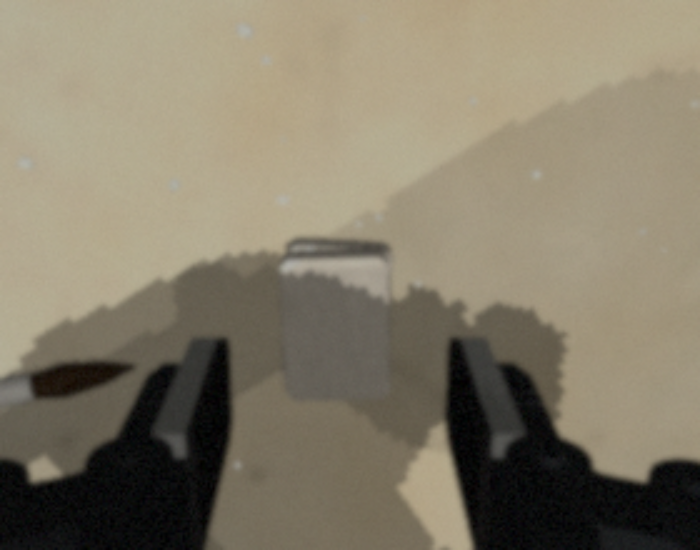

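Picture 15 shows the moulds between the pads and square to them, with the brush clear. I'll descend, close and lift.

Request:
{"name": "move_arm", "arguments": {"deltas": [{"rx":0,"ry":0,"rz":0,"tx":15,"ty":-1,"tz":0,"hand":0.48},{"rx":0,"ry":0,"rz":0,"tx":11,"ty":0,"tz":0,"hand":0.46},{"rx":0,"ry":0,"rz":0,"tx":4,"ty":0,"tz":0,"hand":0.42},{"rx":0,"ry":0,"rz":0,"tx":0,"ty":0,"tz":0,"hand":0.4},{"rx":0,"ry":0,"rz":0,"tx":0,"ty":0,"tz":0,"hand":0.38},{"rx":0,"ry":0,"rz":0,"tx":0,"ty":0,"tz":0,"hand":0.38}]}}

```text
time: 25.43
eef_pos: [436.6, 12.3, 9.2]
ee_rot: [1.623, 0.876, -1.619]
force: [1.0, -0.8, 0.5]
opening: 32.7
```

Run:
```python
from h import *
s=manip.read_state();print(s["eef_pos"].round(1),s["force"].round(1),delta((436,12.2,7),-.575,s))
```

```text
[436.6  12.3   9.2] [ 1.  -0.8  0.5] (array([ 2.2, -0.5,  0.4]), array([-0.004, -0.001, -0.002]))
```

Request:
{"name": "move_arm", "arguments": {"deltas": [{"rx":0,"ry":0,"rz":0,"tx":2,"ty":-0.3,"tz":0.4,"hand":0.36},{"rx":0,"ry":0,"rz":0,"tx":0,"ty":0,"tz":0,"hand":0.25},{"rx":0,"ry":0,"rz":0,"tx":0,"ty":0,"tz":0,"hand":0.1},{"rx":0,"ry":0,"rz":0,"tx":0,"ty":0,"tz":0,"hand":0.1},{"rx":0,"ry":0,"rz":0,"tx":0,"ty":0,"tz":0,"hand":0.1},{"rx":0,"ry":0,"rz":0,"tx":0,"ty":0,"tz":0,"hand":0.1}]}}

```text
time: 25.93
eef_pos: [435.8, 12.1, 7.0]
ee_rot: [1.623, 0.876, -1.62]
force: [-1.4, -0.4, 5.5]
opening: 23.0
```

Request:
{"name": "move_arm", "arguments": {"deltas": [{"rx":0,"ry":0,"rz":0,"tx":-15,"ty":0,"tz":0,"hand":0.1},{"rx":0,"ry":0,"rz":0,"tx":-35,"ty":0,"tz":0,"hand":0.1},{"rx":0,"ry":0,"rz":0,"tx":-35,"ty":0,"tz":0,"hand":0.1},{"rx":0,"ry":0,"rz":0,"tx":-35,"ty":0,"tz":0,"hand":0.1},{"rx":-0.114,"ry":0,"rz":0,"tx":0,"ty":0,"tz":0,"hand":0.1},{"rx":-0.114,"ry":0,"rz":0,"tx":0,"ty":0,"tz":0,"hand":0.1},{"rx":-0.114,"ry":0,"rz":0,"tx":0,"ty":0,"tz":0,"hand":0.1},{"rx":-0.114,"ry":0,"rz":0,"tx":0,"ty":0,"tz":0,"hand":0.1},{"rx":-0.114,"ry":0,"rz":0,"tx":0,"ty":0,"tz":0,"hand":0.1},{"rx":-0.114,"ry":0,"rz":0,"tx":0,"ty":0,"tz":0,"hand":0.1}]}}

```text
time: 26.77
eef_pos: [434.7, 12.3, 125.4]
ee_rot: [1.127, 1.26, -1.128]
force: [0.2, -0.1, -1.0]
opening: 23.0
```

Request:
{"name": "move_arm", "arguments": {"deltas": [{"rx":0,"ry":0,"rz":0,"tx":0,"ty":0,"tz":0,"hand":0.1},{"rx":0,"ry":0,"rz":0,"tx":0,"ty":0,"tz":0,"hand":0.1}]}}

```text
time: 26.93
eef_pos: [434.7, 12.3, 125.5]
ee_rot: [1.133, 1.257, -1.134]
force: [-0.4, 0.2, -1.1]
opening: 22.7
```

Run:
```python
from h import *
p,d,c,s=snap("m3");print(s["eef_pos"].round(1),s["opening"],s["joint_positions"].round(2),delta((511.6,-262.4,120),.109,s))
# held piece by depth, in tool frame
Hm=c["hand_eye"];v,u=np.mgrid[0:384,0:512];P=np.stack([(u-c["cx"])/c["fx"]*d,-(v-c["cy"])/c["fy"]*d,-d],-1)@Hm[:3,:3].T+Hm[:3,3]
m=(d>0)&(abs(P[...,1])<11)&(P[...,0]<4)&(P[...,0]>-30)&(abs(P[...,2])<30);w=P[m];print(np.percentile(w,[1,50,99],axis=0).round(1))
# stack by depth (top ~42) in p1,p2,p4
for n in("w2","p1","p2","p4"):
    p,d,c=load(n);E=c["extrinsics"];Q=np.stack([(u-c["cx"])/c["fx"]*d,-(v-c["cy"])/c["fy"]*d,-d],-1)@E[:3,:3].T+E[:3,3]
    m=(d>0)&(Q[...,2]>38.5)&(Q[...,2]<46)&(abs(Q[...,0]-511)<30)&(abs(Q[...,1]+262)<30);w=Q[m]
    r=cv2.minAreaRect(w[:,:2].astype(np.float32));print(n,np.round(r[0]+r[1]+(r[2],),1),np.median(w,0).round(1))
```

```text
[434.7  12.3 125.5] 22.684121109756557 [-0.1  -0.13  1.79  0.    1.48 -0.2 ] (array([  5.3,  48.5, 281.1]), array([-0.007, -0.   ,  0.001]))
[[-27.1 -10.8 -17. ]
 [ -7.1   0.5  -1.9]
 [  2.8  10.8  18.7]]
w2 [ 510.9 -254.1   25.9   21.8   12.1] [ 511.9 -251.3   41.3]
p1 [ 512.7 -262.3   25.2   36.2   16.7] [ 511.9 -262.1   41.5]
p2 [ 512.7 -262.1   25.3   36.1   16.5] [ 512.  -261.9   41.5]
p4 [ 512.7 -262.2   25.1   36.8   16.1] [ 512.3 -261.6   41.5]
```

The stack measures about 16.5° in three views, while the frames sit at 6.3°, so the stack appears turned about 10° relative to its frame. I'll check that from close by before placing, hovering just past it.

Request:
{"name": "move_arm", "arguments": {"deltas": [{"rx":0,"ry":0,"rz":0,"tx":0,"ty":5,"tz":36,"hand":0.1},{"rx":0,"ry":0,"rz":0,"tx":0,"ty":5,"tz":36,"hand":0.1},{"rx":0,"ry":0,"rz":0,"tx":0,"ty":5,"tz":36,"hand":0.1},{"rx":0,"ry":0,"rz":0,"tx":0,"ty":5,"tz":36,"hand":0.1},{"rx":0,"ry":0,"rz":0,"tx":0,"ty":5,"tz":36,"hand":0.1},{"rx":0,"ry":0,"rz":0,"tx":0,"ty":5,"tz":36,"hand":0.1},{"rx":0,"ry":0,"rz":0,"tx":0,"ty":5,"tz":36,"hand":0.1},{"rx":0,"ry":0,"rz":0,"tx":0,"ty":5,"tz":36,"hand":0.1},{"rx":0,"ry":0,"rz":0,"tx":0,"ty":5,"tz":36,"hand":0.1},{"rx":0,"ry":0,"rz":0,"tx":0,"ty":0,"tz":0,"hand":0.1}]}}

```text
time: 27.82
eef_pos: [514.1, -311.7, 124.7]
ee_rot: [1.135, 1.251, -1.139]
force: [-0.6, 0.4, -0.6]
opening: 23.1
```

Run:
```python
from h import *
p,d,c,s=snap("s1");print(s["eef_pos"].round(1),s["opening"]);frames(p,c)
v,u=np.mgrid[0:384,0:512];E=c["extrinsics"]
Q=np.stack([(u-c["cx"])/c["fx"]*d,-(v-c["cy"])/c["fy"]*d,-d],-1)@E[:3,:3].T+E[:3,3]
for lo in(30,36,38.5):
    m=(d>0)&(Q[...,2]>lo)&(Q[...,2]<47)&(abs(Q[...,0]-511)<34)&(abs(Q[...,1]+262)<34);w=Q[m]
    r=cv2.minAreaRect(w[:,:2].astype(np.float32));k=np.argwhere(m)
    print(np.round(r[0]+r[1]+(r[2],),1),np.median(w,0).round(1),k.min(0),k.max(0))
a=k.min(0)-20;b=k.max(0)+20;b[0]=min(b[0],383)
cv2.imwrite("pics/s1c.png",cv2.resize(p[max(a[0],0):b[0],max(a[1],0):b[1],::-1],None,fx=5,fy=5,interpolation=cv2.INTER_CUBIC)); print(a,b)
```

```text
[ 514.1 -311.7  124.7] 23.06106073226918
[259.  41.] [ 504.1 -196.4    6.    54.5   39.7]
[340.  41.] [ 561.7 -190.4    6.1   54.6   39. ]
[335. 124.] [ 569.  -256.1    6.5   54.5   42.5]
[258. 121.] [ 511.4 -262.2    5.8   54.5   42.4]
[ 511.7 -262.5   26.    36.5   13.7] [ 511.6 -261.7   41.5] [102 239] [157 280]
[ 511.7 -262.7   25.    36.1   16.3] [ 511.6 -261.9   41.5] [102 239] [157 280]
[ 511.7 -262.7   25.    36.1   16.3] [ 511.6 -261.9   41.5] [102 239] [157 280]
[ 82 219] [177 300]
```

Run:
```python
from h import *
p=load("s1")[0][75:180,210:310,::-1];a=cv2.resize(p,(560,588),interpolation=cv2.INTER_CUBIC)
q=load("p4")[0][75:140,70:140,::-1];r=load("p2")[0][140:212,145:215,::-1];
col=np.vstack([cv2.resize(x,(235,294),interpolation=cv2.INTER_CUBIC) for x in(q,r)])
cv2.imwrite("pics/st.png",np.clip(np.hstack([a,col])*1.3,0,255))
```

```text
[ WARN:0@0.060] global loadsave.cpp:1063 imwrite_ Unsupported depth image for selected encoder is fallbacked to CV_8U.
```

View pics/st.png

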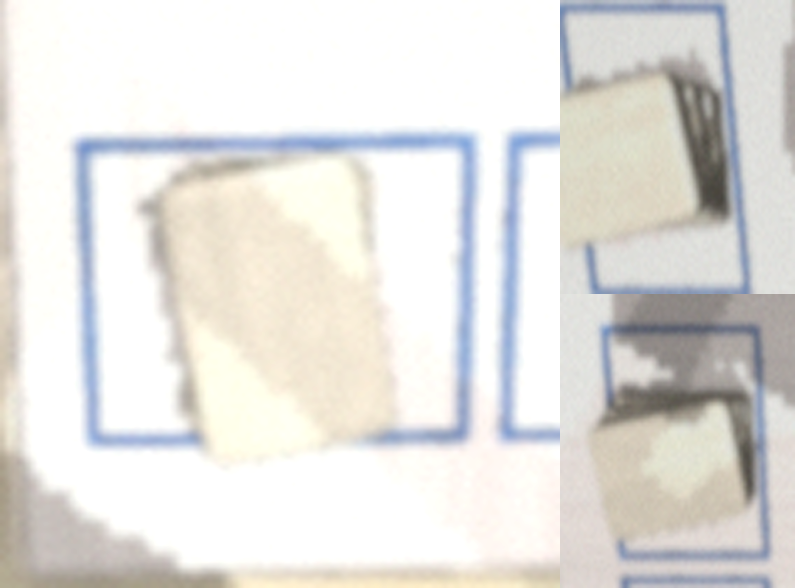

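This is picture 16, the last one I may view. The three moulds of the stack are fanned: the lowest lies parallel to the frame at 6.3° and only the top one is turned, to 16°. The stack's stated axes are parallel to the plate, so I'll place at about 9°, staying near the stack's axes and leaning slightly towards the top mould. The centre is (511.8,-262.4) by frame and depth alike.

Run:
```python
from h import *
s=manip.read_state();print(s["eef_pos"].round(1),delta((511.8,-262.4,80),.157,s))
```

```text
[ 513.6 -308.3  124.7] (array([ 44.7,   2.8, -45.9]), array([-0.058, -0.   ,  0.001]))
```

Request:
{"name": "move_arm", "arguments": {"deltas": [{"rx":0,"ry":0,"rz":0,"tx":0,"ty":1.5,"tz":-23,"hand":0.1},{"rx":0,"ry":0,"rz":0,"tx":0,"ty":1.5,"tz":-23,"hand":0.1},{"rx":-0.05,"ry":0,"rz":0,"tx":20,"ty":0,"tz":0,"hand":0.1},{"rx":0,"ry":0,"rz":0,"tx":20,"ty":0,"tz":0,"hand":0.1},{"rx":0,"ry":0,"rz":0,"tx":0,"ty":0,"tz":0,"hand":0.1},{"rx":0,"ry":0,"rz":0,"tx":0,"ty":0,"tz":0,"hand":0.1},{"rx":0,"ry":0,"rz":0,"tx":0,"ty":0,"tz":0,"hand":0.1}]}}

```text
time: 28.45
eef_pos: [512.2, -258.9, 86.8]
ee_rot: [1.095, 1.278, -1.094]
force: [0.2, 0.7, -0.3]
opening: 22.8
```

Run:
```python
from h import *
s=manip.read_state();print(s["eef_pos"].round(1),delta((511.8,-262.4,52),.157,s))
```

```text
[ 512.2 -258.9   86.8] (array([34.8, -1. ,  3.4]), array([-0.002,  0.   , -0.001]))
```

Request:
{"name": "move_arm", "arguments": {"deltas": [{"rx":0,"ry":0,"rz":0,"tx":15,"ty":-0.7,"tz":3,"hand":0.1},{"rx":0,"ry":0,"rz":0,"tx":12,"ty":0,"tz":0,"hand":0.1},{"rx":0,"ry":0,"rz":0,"tx":5,"ty":0,"tz":0,"hand":0.1},{"rx":0,"ry":0,"rz":0,"tx":0,"ty":0,"tz":0,"hand":0.1},{"rx":0,"ry":0,"rz":0,"tx":0,"ty":0,"tz":0,"hand":0.1},{"rx":0,"ry":0,"rz":0,"tx":0,"ty":0,"tz":0,"hand":0.1}]}}

```text
time: 28.95
eef_pos: [512.1, -262.5, 54.6]
ee_rot: [1.094, 1.277, -1.094]
force: [0.1, -0.8, -0.8]
opening: 22.4
```

Run:
```python
from h import *
p,d,c,s=snap("s2");print(s["eef_pos"].round(1),s["force"].round(1),delta((511.8,-262.4,49.2),.157,s))
Hm=c["hand_eye"];v,u=np.mgrid[0:384,0:512];P=np.stack([(u-c["cx"])/c["fx"]*d,-(v-c["cy"])/c["fy"]*d,-d],-1)@Hm[:3,:3].T+Hm[:3,3]
for y0 in(-8,-4,0,4,8):
    m=(d>0)&(abs(P[...,1]-y0)<1.5)&(P[...,0]<-3)&(P[...,0]>-11)&(abs(P[...,2])<30);w=P[m];print(y0,np.percentile(w,[2,98],axis=0).round(1).tolist())
```

```text
[ 512.1 -262.5   54.6] [ 0.1 -0.8 -0.8] (array([ 5.4, -0.3, -0.1]), array([-0.002,  0.001, -0.001]))
-8 [[-8.1, -9.4, -16.5], [-4.1, -6.6, 18.2]]
-4 [[-8.1, -5.4, -16.7], [-4.7, -2.9, 18.5]]
0 [[-8.2, -1.5, -16.8], [-4.0, 1.4, 18.3]]
4 [[-8.2, 2.7, -16.7], [-4.2, 5.4, 17.9]]
8 [[-8.2, 6.6, -16.8], [-4.5, 9.4, 17.5]]
```

Request:
{"name": "move_arm", "arguments": {"deltas": [{"rx":0,"ry":0,"rz":0,"tx":3,"ty":0,"tz":-0.8,"hand":0.1},{"rx":0,"ry":0,"rz":0,"tx":1.5,"ty":0,"tz":0,"hand":0.1},{"rx":0,"ry":0,"rz":0,"tx":0,"ty":0,"tz":0,"hand":0.1},{"rx":0,"ry":0,"rz":0,"tx":0,"ty":0,"tz":0,"hand":0.1},{"rx":0,"ry":0,"rz":0,"tx":0,"ty":0,"tz":0,"hand":0.1}]}}

```text
time: 29.42
eef_pos: [511.6, -261.5, 49.4]
ee_rot: [1.094, 1.279, -1.094]
force: [-0.1, 0.2, -0.5]
opening: 22.7
```

Request:
{"name": "move_arm", "arguments": {"deltas": [{"rx":0,"ry":0,"rz":0,"tx":0.7,"ty":0,"tz":0,"hand":0.1},{"rx":0,"ry":0,"rz":0,"tx":0,"ty":0,"tz":0,"hand":0.1},{"rx":0,"ry":0,"rz":0,"tx":0,"ty":0,"tz":0,"hand":0.1}]}}

```text
time: 29.67
eef_pos: [511.7, -261.6, 49.0]
ee_rot: [1.094, 1.278, -1.094]
force: [-0.9, 0.1, 0.1]
opening: 22.6
```

Request:
{"name": "move_arm", "arguments": {"deltas": [{"rx":0,"ry":0,"rz":0,"tx":0.6,"ty":0,"tz":0,"hand":0.1},{"rx":0,"ry":0,"rz":0,"tx":0,"ty":0,"tz":0,"hand":0.1},{"rx":0,"ry":0,"rz":0,"tx":0,"ty":0,"tz":0,"hand":0.1}]}}

```text
time: 29.92
eef_pos: [511.7, -261.6, 49.0]
ee_rot: [1.094, 1.278, -1.094]
force: [-2.5, 1.4, 5.7]
opening: 23.0
```

Contact at 5.7 N. Release and rise.

Request:
{"name": "move_arm", "arguments": {"deltas": [{"rx":0,"ry":0,"rz":0,"tx":0,"ty":0,"tz":0,"hand":0.3},{"rx":0,"ry":0,"rz":0,"tx":0,"ty":0,"tz":0,"hand":0.35},{"rx":0,"ry":0,"rz":0,"tx":0,"ty":0,"tz":0,"hand":0.42},{"rx":0,"ry":0,"rz":0,"tx":0,"ty":0,"tz":0,"hand":0.5},{"rx":0,"ry":0,"rz":0,"tx":0,"ty":0,"tz":0,"hand":0.5},{"rx":0,"ry":0,"rz":0,"tx":-5,"ty":0,"tz":0,"hand":0.5},{"rx":0,"ry":0,"rz":0,"tx":-25,"ty":0,"tz":0,"hand":0.5},{"rx":0,"ry":0,"rz":0,"tx":-35,"ty":0,"tz":0,"hand":0.5},{"rx":0,"ry":0,"rz":0,"tx":-35,"ty":0,"tz":0,"hand":0.5},{"rx":0,"ry":0,"rz":0,"tx":-35,"ty":0,"tz":0,"hand":0.5}]}}

```text
time: 30.75
eef_pos: [511.2, -261.3, 184.6]
ee_rot: [1.094, 1.279, -1.094]
force: [0.2, -2.0, 0.1]
opening: 42.6
```

Request:
{"name": "move_arm", "arguments": {"deltas": [{"rx":0,"ry":0,"rz":0,"tx":0,"ty":0,"tz":35,"hand":0.5},{"rx":0,"ry":0,"rz":0,"tx":0,"ty":0,"tz":25,"hand":0.5},{"rx":0,"ry":0,"rz":0,"tx":0,"ty":0,"tz":0,"hand":0.5},{"rx":0,"ry":0,"rz":0,"tx":0,"ty":0,"tz":0,"hand":0.5},{"rx":0,"ry":0,"rz":0,"tx":0,"ty":0,"tz":0,"hand":0.5}]}}

```text
time: 31.17
eef_pos: [520.5, -320.2, 182.6]
ee_rot: [1.095, 1.28, -1.094]
force: [-0.7, 0.8, -0.1]
opening: 42.7
```

Run:
```python
from h import *
p,d,c,s=snap("e1");print(s["time"],s["eef_pos"].round(1),s["force"].round(1));frames(p,c)
v,u=np.mgrid[0:384,0:512];E=c["extrinsics"]
Q=np.stack([(u-c["cx"])/c["fx"]*d,-(v-c["cy"])/c["fy"]*d,-d],-1)@E[:3,:3].T+E[:3,3]
def top(n,x,y,lo,hi,R_=30):
    m=(d>0)&(Q[...,2]>lo)&(Q[...,2]<hi)&(abs(Q[...,0]-x)<R_)&(abs(Q[...,1]-y)<R_);w=Q[m]
    if len(w)<20:print(n,"few",len(w));return
    r=cv2.minAreaRect(w[:,:2].astype(np.float32));print(n,np.round(r[0]+r[1]+(r[2],),1),"z",np.percentile(w[:,2],[5,50,95]).round(1))
top("moulds",511.7,-262.4,50,65);top("stack",511.7,-262.4,36,47)
top("green",504,-195,22.5,36,25);top("white",561.5,-188.5,22.5,36,25);top("pink",554.2,-121,22.5,36,25)
for n in("white","moulds"):pass
p,d=manip.capture("top");c=cam("top");f=np.load("pics/top0.npz")["p"]
print("forceps/beaker change",*[np.abs(p[a:b,e:g].astype(int)-f[a:b,e:g]).mean().round(1) for a,b,e,g in((178,198,175,235),(115,155,243,278))])
```

```text
31.1667 [ 520.5 -320.2  182.6] [-0.7  0.8 -0.1]
[259.  30.] [ 504.  -195.     6.3   54.7   42.6]
[326.  34.] [ 561.6 -188.6    6.3   54.7   42.6]
[256. 106.] [ 511.5 -262.4    6.4   54.6   42.6]
[318. 113.] [ 569.1 -256.2    6.4   54.8   42.7]
moulds [ 511.5 -263.1   24.9   35.7    9.6] z [54.9 56.1 57.2]
stack [ 517.2 -255.1   20.3   40.2   54.7] z [40.3 41.1 42.5]
green [ 506.1 -195.3   39.4   28.6    5.2] z [23.6 29.7 31.6]
white [ 563.3 -189.2   39.7   28.8    5.8] z [23.5 29.7 31.7]
pink few 0
forceps/beaker change 11.6 9.9
```

Moulds are level at z = 56, yaw 9.6°, centre (511.5,-263.1). White has the same depth bias as green, so it is centred. I'll check the bystanders by image registration, then hand in.

Run:
```python
from h import *
f=np.load("pics/top0.npz")["p"];p,_=manip.capture("top");g=lambda x:cv2.cvtColor(x,cv2.COLOR_RGB2GRAY).astype(np.float32)
a,b=g(f),g(p)
for n,(r0,r1,c0,c1) in dict(forceps=(178,198,175,235),beaker=(115,155,243,278),ref=(50,100,230,300)).items():
    t=a[r0:r1,c0:c1];res=cv2.matchTemplate(b[r0-6:r1+6,c0-6:c1+6],t,cv2.TM_CCOEFF_NORMED);_,mx,_,loc=cv2.minMaxLoc(res);print(n,round(mx,3),np.array(loc)-6,"mean diff",np.abs(t-b[r0:r1,c0:c1]).mean().round(1))
manip.finish_job();print(manip.read_state()["time"])
```

```text
forceps 0.999 [0 0] mean diff 11.9
beaker 1.0 [0 0] mean diff 10.2
ref 1.0 [0 0] mean diff 11.5
the job is handed in; nothing more can be done
the job is handed in; nothing more can be done
```

All four pieces are placed in the order asked: green, white, pink, then the loose moulds on the stack. The job was handed in at about 31 s, with the gripper empty and clear of everything.

| Piece | Measured centre (mm) | Target centre (mm) | Measured yaw | Target yaw |
|---|---|---|---|---|
| Green cassette | (504.4, -195.2) | (504.1, -194.9) | 6.3° | 6.3° |
| White cassette | about (561.6, -189) | (561.5, -188.5) | 5.8° | 6.3° |
| Pink cassette | (554.2, -121.5) | (554.2, -121.0) | about 7° | 6.3° |
| Loose moulds | (511.5, -263.1) | (511.5, -262.4) | 9.6° | 6.3° by the plate's axes, about 16° by the stack's top mould |

The moulds lie level, with their top at z = 56 mm, which is the height expected on the stack. The forceps and the beaker did not shift by even a pixel in the top view.

**Checks that disagreed:**
- **Fingertips:** the fingertips lay about level with the TCP at a 30 mm opening, not 22 mm ahead as stated. I gripped by depth reading and contact force instead.
- **Mould stack:** the three moulds of the stack are fanned, and the top one is turned about 10° from the stated stack axes. I set the loose moulds about 3° off those axes, leaning towards the top mould, so they are about 7° off that one.
- **White's centre:** the raw depth reading put it 2 mm too far in x. I corrected it by the bias that green showed from the same view.
- **Pink:** it was out of view in the last wrist picture, so its figures come from the picture taken right after it was placed.

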